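Stand the flat case on end in the sloping rack

ROBOT

A 7-joint arm with a two-finger parallel gripper is mounted at the origin on a cart in front of the work surface, level with it; the furniture and walls round the work are solid. World frame = base frame: x ahead of the robot, y to its left, z up, the work surface at z = 0. Lengths are in m, angles in rad, forces in N, time in s.
With the tool pointing down it reaches from about 0.375 to 0.925 m from the base axis. Payload 3.1 kg.
Tool frame: the origin (TCP) lies midway between the tips of the shut fingers; the grasp point (between the pads) lies 19 mm behind it; z points along the fingers, y is the direction in which the jaws open and shut (so a half turn about z gives the same grasp; the last joint's range is limited). The gripper opens to 85 mm and grips with 20 to 120 N. Pads are 22 mm wide; open, the fingers measure 114 mm over their backs; the gripper's body (76 mm by 85 mm) begins 54 mm behind the grasp point. The pads swing forward as they close: fully open they stand 13 mm farther back than shut.
Start: joints at [-1.212, 0.383, 0.044, 1.598, -0.018, 1.161, -0.05], TCP at [0.287, 0.583, 0.231] pointing down, gripper open.
Joint ranges: [-2.61, 2.61], [-0.41, 2.15], [-1.48, 1.57], [0, 2.5], [-1.57, 4.71], [0.05, 1.97], [-2.85, 2.85]. Speed limits (rad/s): [2.79, 2.79, 3.14, 3.14, 3.14, 3.14, 3.14].

INTERFACE

Orientations are given as [roll, pitch, yaw] about the fixed x, y, z axes, in that order (R = Rz(yaw) Ry(pitch) Rx(roll)).
In Python, from rig import bot gives the robot as it stands.
- The arm moves only by the tool arm_command, never from a script. Its argument "plan" is a list of rows, each a list of 3 entries, a list of its own where there are three numbers: the turn, a rotation vector about the tool's x, y, z in degrees, then the shift along the tool's x, y, z in m, then the gripper's target within -1 to 1 (shut at 1, half-way at 0, fully open at -1). A call has exactly 5 rows; each row shifts and turns the commanded pose from where the row before left it, along the tool's axes as they then stand; what a row does not reach is not made up. A row lasts 1/12 s, in which the tool goes at most 41.7 mm and 7.16 degrees, less where a joint would pass 70% of its speed; a pose out of reach is approached as far as the arm can. A call with a gripper value outside its range is refused whole. The fingers move at their own pace and stop on an object; "force" is the grip in N (left out, the last holds). Time passes only in rows, so rows that do not move let the fingers close, or fill a call up. It gives the time, the measured TCP pose, the force and the opening at its end, in the units of the state.
- bot.sense(): the state, without advancing time (a new reading comes with each control period).
- bot.get_image(name): name is "scene" or "top" or "wrist"; returns a dict with "frame" (384x512x3 uint8, blue, green, red), "camera_matrix" (3x3 intrinsics, pixels), "R" (3x3) and "t" (3): a world point X has camera coordinates R X + t; the wrist camera has in their place "hand_eye" (4x4, takes a point from camera to tool coordinates, whose origin is the TCP and whose axes are the flange's). Camera axes: x right, y down, z forward; pixel columns grow to the right and rows downward; lengths in m; the calibration is good to about 2 mm. A picture is of the moment at which its call begins: read the wrist's pose just before it. There is no depth.
- bot.finish_job(): hands the job in, once; it reports no verdict.
The state is a dict: "time": time; "joint_pos": joint angles; "dq": joint speeds; "effort": joint torques, N m; "tool_pos": TCP position; "eef_rot": TCP orientation; "force": force on the tool from outside, world axes, zero at the start; "torque": the same for the moment, N m; "opening": finger opening in m.
Only numpy, scipy, OpenCV 4.12 (cv2) and the standard library are available. Lean on these libraries where they do the work, as an engineer would, in place of code of your own. Each camera call takes 0.05 s, during which the arm holds its last target.

TASK

The flat black case of the calibration slide lies on the bench. Stand it on one of its short ends in the front slot of the small white rack (the slot behind the low lip with the orange strip), pushed fully home, centred between the sides and leaning back in the slot like the case already in the rear slot. Do it gently without ramming the rack, let go, and leave the canister, the cap and the bottle where they are.

Things in the scene. Friction and masses are not known exactly. Their poses are not given: they have to be found in the camera images.
- case: the flat black case with a pale label on top, a box 32 (x) x 82 (y) x 8.5 (z) mm, 50 g, loose, lying flat on the bench; origin at the centre of its underside, z up out of the label face, y along its length
- case_mid (a point): the middle of the black case's volume, 4.25 mm above its origin along its z
- rack: white plastic rack fixed to the bench, base 120 (x) x 70 (y) x 8 (z) mm from x -52 to +68; four fins 24 mm wide (y), 7 mm thick, leaning 20 degrees towards its +x, make three slots 20 mm apart in x. Origin on the bench, -x is its front. The rear slot holds a second, fixed, black case standing 82 mm out of the slot floor; the middle slot is empty
- front_slot: front slot of the rack: origin at the centre of its floor, 18 mm above the bench; z up along the slot, leaning 20 degrees to the rack's +x; y its width; x its thickness, away from the front. Clear gap 11.8 mm. Front lip 24 mm high (orange strip), fin behind 48 mm, both 24 mm wide. End stops 7 mm high, 37 mm apart in y, hold a case's foot. Fully home, the case's middle is 41 mm up z
- canister: black round canister, 37 mm diameter, 45 mm tall, bystander; origin at the centre of its underside
- cap: black round dust cap lying on the bench, 44 mm diameter, 12 mm tall, bystander; origin at the centre of its underside
- oil: small bottle with yellow label and black cap, 38 mm diameter, 84 mm tall, bystander; origin at the centre of its underside

How it is judged:
By the outcome, as a careful person would: the job done as asked, in the order asked, and still so for the second after the job is handed in, with the robot touching nothing.
It also fails if it takes over 46 s, if anything falls off the work surface, if the arm or the gripper's body presses on something with over 40 N, if the wrist force passes 120 N, or if a joint passes its speed limit or range.

## Working session

There is one attempt and no reset: what is moved stays moved. The work goes in short steps, Python scripts to look and compute and a tool call to move; the robot and the scene stay as the last step left them, time stands still between calls to the robot, and variables do not carry over. Pictures are saved under pics/ and viewed, and the job is handed in when it is done.

Besides the shell and the picture viewer there is one more tool, called in YAML: its name, and indented under it one key for each argument. arm_command: Moves the arm, as the interface text tells. Its arguments: {"type":"object","properties":{"plan":{"type":"array"},"force":{"type":"number"}},"required":["plan"]}

```bash
ls; mkdir -p pics
python3 - <<'E'
from rig import bot
import cv2,numpy as np,pickle
s=bot.sense();print({k:np.round(v,3) for k,v in s.items()})
d={}
for n in("scene","top","wrist"):
    g=bot.get_image(n);d[n]=g;cv2.imwrite(f"pics/{n}0.png",g["frame"])
    print(n,{k:np.round(v,4).tolist() for k,v in g.items() if k!="frame"})
pickle.dump(d,open("im0.pkl","wb"))
E
```

```text
pics
{'time': np.float64(0.0), 'joint_pos': array([-1.212,  0.384,  0.044,  1.6  , -0.018,  1.161, -0.05 ]), 'dq': array([-0.   , -0.   , -0.001, -0.   ,  0.   , -0.   , -0.001]), 'effort': array([-0.0000e+00, -4.3346e+01,  1.0240e+00, -2.4951e+01,  1.1000e-02,
        1.1000e-02,  0.0000e+00]), 'tool_pos': array([0.286, 0.582, 0.23 ]), 'eef_rot': array([-3.139,  0.   ,  2.685]), 'force': array([-0.585, -0.246,  0.399]), 'torque': array([ 0.005, -0.004, -0.009]), 'opening': np.float64(0.086)}
scene {'camera_matrix': [[499.6334, 0.0, 241.4613], [0.0, 499.6334, 201.5453], [0.0, 0.0, 1.0]], 'R': [[0.7095, -0.7045, 0.0204], [-0.4488, -0.4739, -0.7577], [0.5434, 0.5284, -0.6523]], 't': [-0.4919, 0.2608, 0.843]}
top {'camera_matrix': [[371.7746, 0.0, 254.0359], [0.0, 371.7746, 193.8468], [0.0, 0.0, 1.0]], 'R': [[-0.0287, -0.9996, -0.0061], [-0.9975, 0.0291, -0.064], [0.0642, 0.0042, -0.9979]], 't': [-0.0665, 0.6041, 0.8434]}
wrist {'camera_matrix': [[270.4857, 0.0, 247.5735], [0.0, 270.4857, 191.5424], [0.0, 0.0, 1.0]], 'hand_eye': [[0.0, -0.9493, -0.3143, 0.0805], [1.0, 0.0002, -0.0005, -0.0008], [0.0006, -0.3143, 0.9493, -0.142], [0.0, 0.0, 0.0, 1.0]]}
```

View pics/scene0.png

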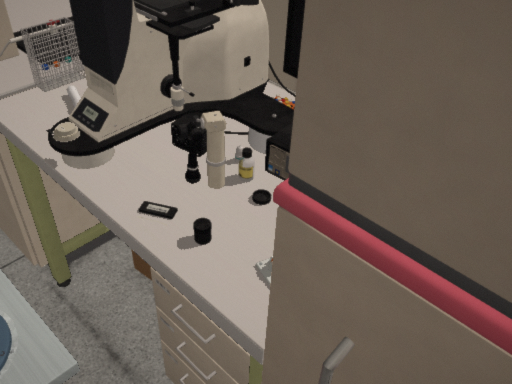

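View pics/top0.png

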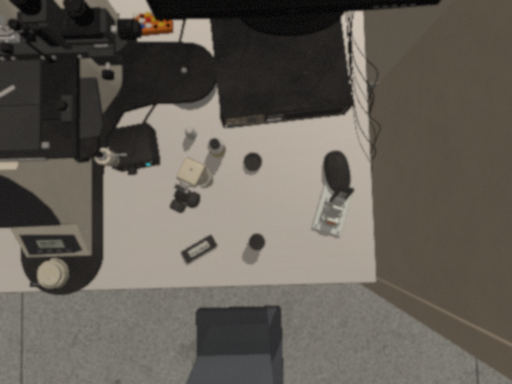

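View pics/wrist0.png

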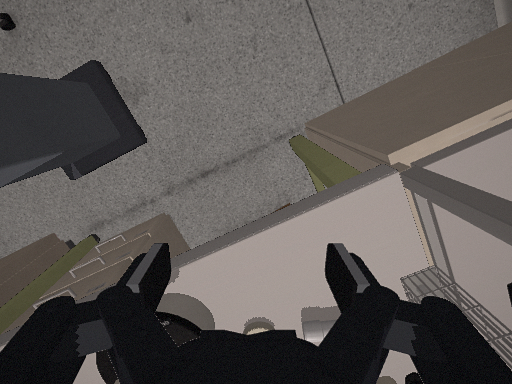

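```bash
cat > h.py <<'E'
import numpy as np,cv2,pickle
from scipy.spatial.transform import Rotation as Ro
def Rm(rpy): return Ro.from_euler('xyz',rpy).as_matrix()
def proj(g,X):
    X=np.atleast_2d(X); c=X@np.array(g["R"]).T+np.array(g["t"]).ravel(); p=c@np.array(g["camera_matrix"]).T; return p[:,:2]/p[:,2:]
def back(g,uv,z):
    R=np.array(g["R"]);t=np.array(g["t"]).ravel();C=-R.T@t
    d=R.T@np.linalg.inv(g["camera_matrix"])@np.array([uv[0],uv[1],1.]); return C+d*(z-C[2])/d[2]
def wristcam(g,s):
    H=np.array(g["hand_eye"]); T=np.eye(4);T[:3,:3]=Rm(s["eef_rot"]);T[:3,3]=s["tool_pos"]
    M=np.linalg.inv(T@H); g=dict(g);g["R"]=M[:3,:3];g["t"]=M[:3,3];return g
def crop(f,x0,y0,w,h,k,name): cv2.imwrite(name,cv2.resize(f[y0:y0+h,x0:x0+w],None,fx=k,fy=k,interpolation=cv2.INTER_CUBIC))
E
python3 - <<'E'
from h import *
d=pickle.load(open("im0.pkl","rb"))
t=d["top"];f=t["frame"]
crop(f,160,110,200,150,4,"pics/topz.png")
crop(d["scene"]["frame"],120,110,200,150,4,"pics/scz.png")
for n in("top","scene"): print(n,proj(d[n],[[.287,.583,.231],[0,0,0],[.5,0,0]]), -np.array(d[n]["R"]).T@d[n]["t"])
for uv in [(199,249),(257,242),(252,162),(214,145),(330,215),(190,200)]: print(uv,back(t,uv,0.0))
E
```

```text
top [[-132.44092772  381.55642137]
 [ 224.73814775  460.14161734]
 [ 219.71122994  238.59398423]] [ 0.54661434 -0.08756426  0.87997069]
scene [[-58.54774387  63.58020731]
 [-50.10436187 356.11251639]
 [179.95845877 217.86366239]] [ 0.00797208 -0.66839136  0.75754431]
(199, 249) [0.47705654 0.04926829 0.        ]
(257, 242) [ 0.4895434  -0.08754397  0.        ]
(252, 162) [ 0.67942036 -0.08116922  0.        ]
(214, 145) [0.72310109 0.00858874 0.        ]
(330, 215) [ 0.54796634 -0.26162379  0.        ]
(190, 200) [0.59300348 0.06840482 0.        ]
```

View pics/topz.png

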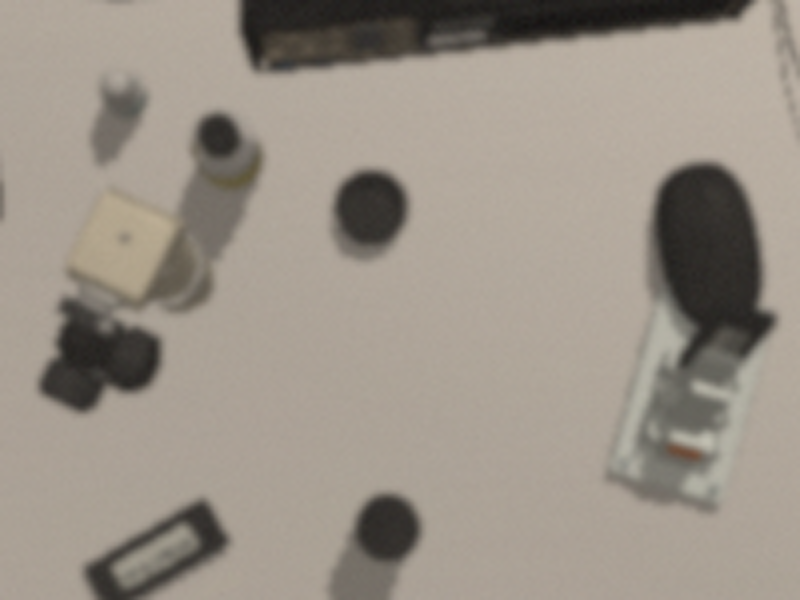

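View pics/scz.png

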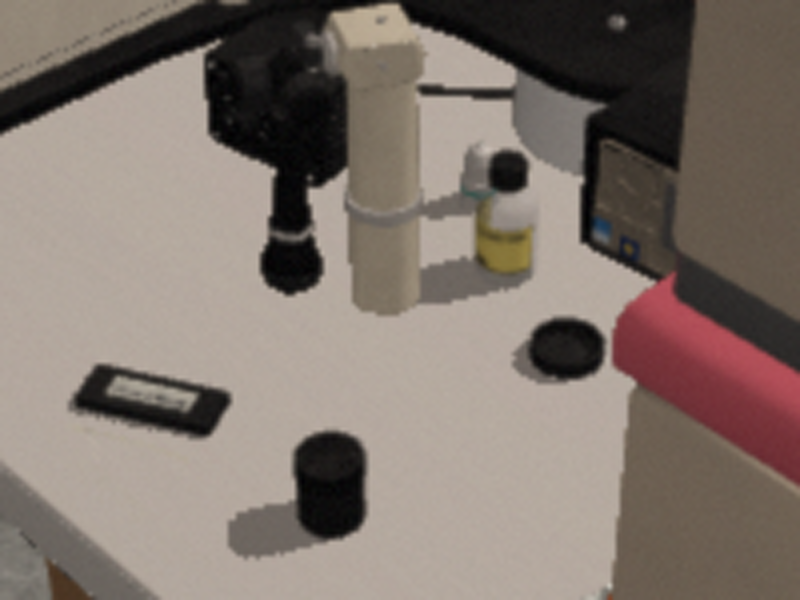

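arm_command:
  plan:
    - [[0, 0, 0], [-0.019, -0.032, 0], -1]
    - [[0, 0, 0], [-0.019, -0.032, 0], -1]
    - [[0, 0, 0], [-0.019, -0.032, 0], -1]
    - [[0, 0, 0], [-0.019, -0.032, 0], -1]
    - [[0, 0, 0], [-0.019, -0.032, 0], -1]
  force: 40

```text
time: 0.57
tool_pos: [0.3012, 0.3958, 0.2307]
eef_rot: [-3.141, -0.0, 2.685]
force: [1.2, -0.7, 0.2]
opening: 0.0854
```

arm_command:
  plan:
    - [[0, 0, 0], [-0.019, -0.032, 0], -1]
    - [[0, 0, 0], [-0.019, -0.032, 0], -1]
    - [[0, 0, 0], [-0.019, -0.032, 0], -1]
    - [[0, 0, 0], [-0.019, -0.032, 0], -1]
    - [[0, 0, 0], [-0.019, -0.032, 0], -1]

```text
time: 0.98
tool_pos: [0.3157, 0.2104, 0.231]
eef_rot: [-3.141, -0.0, 2.685]
force: [0.9, -1.8, -0.2]
opening: 0.0853
```

arm_command:
  plan:
    - [[0, 0, 0], [-0.032, -0.011, 0], -1]
    - [[0, 0, 0], [-0.032, -0.011, 0], -1]
    - [[0, 0, 0], [-0.032, -0.011, 0], -1]
    - [[0, 0, 0], [-0.032, -0.011, 0], -1]
    - [[0, 0, 0], [-0.032, -0.011, 0], -1]

```text
time: 1.4
tool_pos: [0.436, 0.091, 0.2313]
eef_rot: [3.141, -0.0, 2.685]
force: [-0.1, 0.9, 0.8]
opening: 0.0853
```

arm_command:
  plan:
    - [[0, 0, 7], [0, 0, 0], -1]
    - [[0, 0, 7], [0, 0, 0], -1]
    - [[0, 0, 7], [0, 0, 0], -1]
    - [[0, 0, 7], [0, 0, 0], -1]
    - [[0, 0, 7], [0, 0, 0], -1]

```text
time: 1.82
tool_pos: [0.4351, 0.0922, 0.231]
eef_rot: [-3.141, -0.0, 2.067]
force: [-0.3, 0.6, -0.1]
opening: 0.0854
```

Run:
```python
from rig import bot
from h import *
s=bot.sense();g=bot.get_image("wrist");pickle.dump((s,g),open("w1.pkl","wb"))
cv2.imwrite("pics/w1.png",cv2.resize(g["frame"],None,fx=1.5,fy=1.5,interpolation=cv2.INTER_CUBIC))
print(s["joint_pos"].round(3),s["tool_pos"],s["eef_rot"],s["dq"].round(3))
```

```text
[-0.77  -0.033  0.465  2.086  0.017  1.085  0.184] [0.43513759 0.09215942 0.23096742] [-3.14090241e+00 -1.36742556e-04  2.06745384e+00] [ 2.90e-02 -1.00e-03 -3.10e-02  0.00e+00 -1.00e-03 -0.00e+00 -1.45e+00]
```

View pics/w1.png

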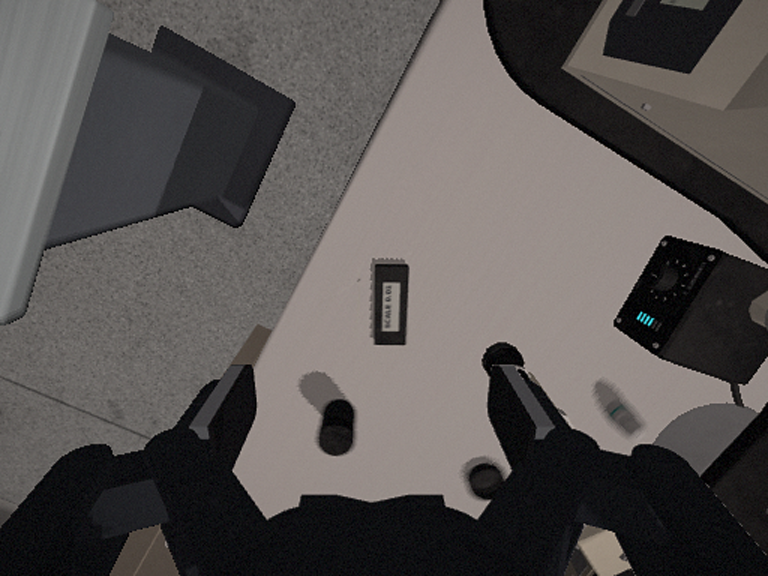

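Run:
```python
from h import *
s,g=pickle.load(open("w1.pkl","rb")); g=wristcam(g,s)
f=g["frame"]
crop(f,225,160,70,80,8,"pics/w1c.png")
t=pickle.load(open("im0.pkl","rb"))["top"]
for n,G,box,th in(("w",g,(240,165,280,240),75),("top",t,(178,230,220,268),75)):
    x0,y0,x1,y1=box
    gr=cv2.cvtColor(G["frame"],cv2.COLOR_BGR2GRAY)[y0:y1,x0:x1]
    m=(gr<th).astype(np.uint8)
    c,_=cv2.findContours(m,cv2.RETR_EXTERNAL,cv2.CHAIN_APPROX_NONE)
    c=max(c,key=cv2.contourArea)
    # contour to bench coords at top face
    p=np.array([back(G,q[0]+[x0,y0],.0085)[:2] for q in c])
    r=cv2.minAreaRect((p*1000).astype(np.float32))
    print(n,r, np.degrees(0)); b=cv2.boxPoints(r); print(b.round(1))
```

```text
w ((477.9693298339844, 48.67333984375), (31.955339431762695, 81.8075942993164), 27.877361297607422) 0.0
[[444.7  77.4]
 [483.    5. ]
 [511.2  20. ]
 [473.   92.3]]
top ((478.384765625, 48.87751770019531), (27.783308029174805, 78.70556640625), 28.58771514892578) 0.0
[[447.4  76.8]
 [485.    7.7]
 [509.4  21. ]
 [471.8  90.1]]
```

View pics/w1c.png

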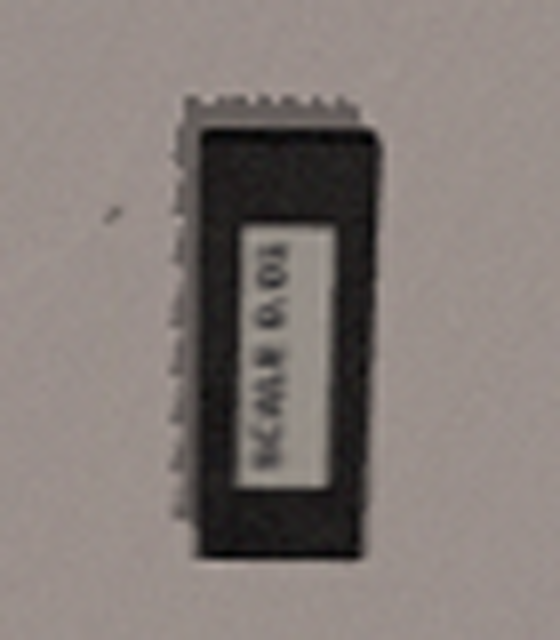

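arm_command:
  plan:
    - [[0, 0, 0], [-0.029, -0.006, 0], -1]
    - [[0, 0, 0], [-0.029, -0.006, 0], -1]
    - [[0, 0, 0], [-0.029, -0.006, 0], -1]
    - [[0, 0, 0], [-0.029, -0.006, 0], -1]
    - [[0, 0, 0], [-0.029, -0.006, 0], -1]

```text
time: 2.28
tool_pos: [0.479, -0.0503, 0.2312]
eef_rot: [3.141, -0.0, 2.077]
force: [-0.3, -0.3, 0.5]
opening: 0.0853
```

arm_command:
  plan:
    - [[0, 0, 0], [-0.029, -0.006, 0], -1]
    - [[0, 0, 0], [-0.029, -0.006, 0], -1]
    - [[0, 0, 0], [-0.029, -0.006, 0], -1]
    - [[0, 0, 0], [-0.029, -0.006, 0], -1]
    - [[0, 0, 0], [0, 0, 0], -1]

```text
time: 2.7
tool_pos: [0.5142, -0.1697, 0.2319]
eef_rot: [-3.14, 0.006, 2.068]
force: [-0.6, -0.4, 0.1]
opening: 0.0856
```

Run:
```python
from rig import bot
from h import *
s=bot.sense();g=bot.get_image("wrist");pickle.dump((s,g),open("w2.pkl","wb"))
cv2.imwrite("pics/w2.png",cv2.resize(g["frame"],None,fx=1.5,fy=1.5,interpolation=cv2.INTER_CUBIC))
print(s["joint_pos"].round(3),s["tool_pos"],s["eef_rot"],s["dq"].round(3))
```

```text
[-0.419  0.208  0.746  1.89  -0.152  1.099  0.882] [ 0.51419346 -0.1696595   0.23191054] [-3.14038389  0.005887    2.06768719] [-0.041 -0.038 -0.052  0.041 -0.007  0.036 -0.086]
```

View pics/w2.png

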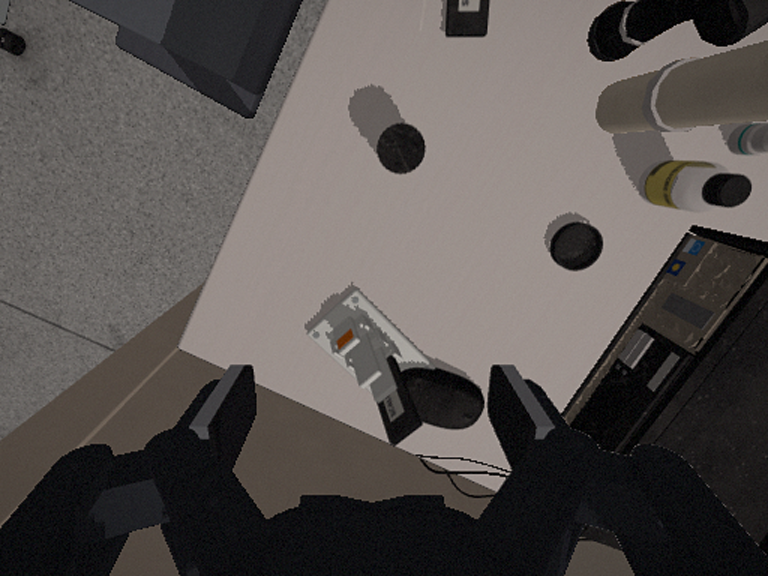

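Run:
```python
from h import *
s,g=pickle.load(open("w2.pkl","rb"))
f=g["frame"]
crop(f,195,180,110,120,7,"pics/w2c.png")
t=pickle.load(open("im0.pkl","rb"))["top"]
crop(t["frame"],305,180,55,65,9,"pics/tc.png")
```

```text
(no output)
```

View pics/w2c.png

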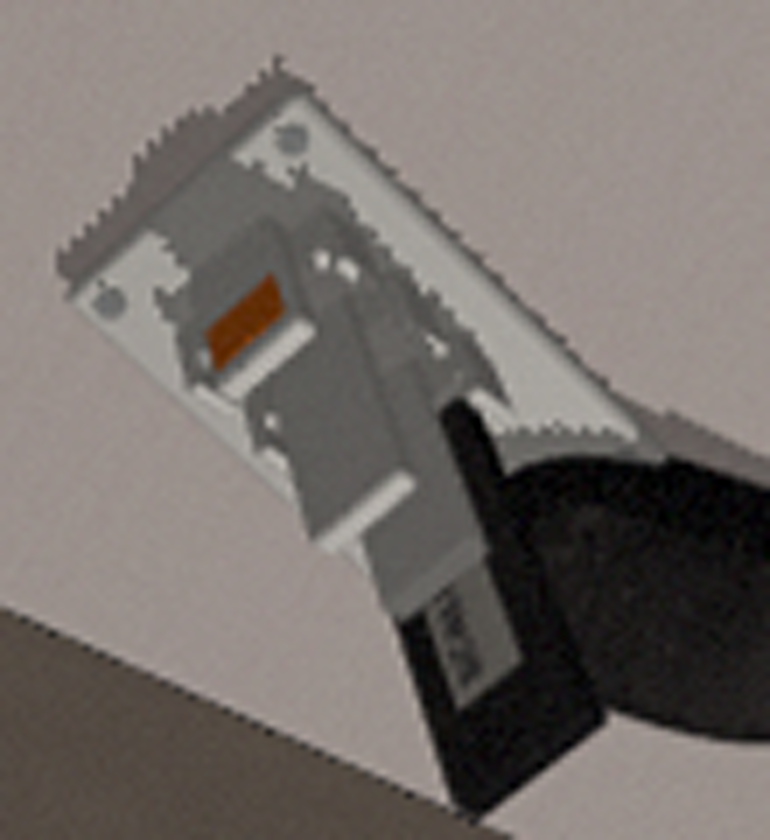

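View pics/tc.png

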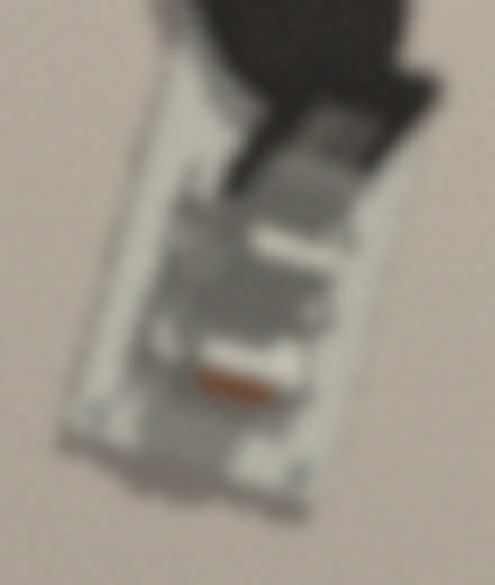

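```bash
cat > fit.py <<'E'
from h import *
from scipy.optimize import least_squares
s,g=pickle.load(open("w2.pkl","rb")); g=wristcam(g,s)
t=pickle.load(open("im0.pkl","rb"))["top"]
c20,s20=np.cos(np.radians(20)),np.sin(np.radians(20))
def slot(P,n,X): # point in slot n frame -> world
    X=np.atleast_2d(X); r=np.c_[P[3]+20*n+X[:,0]*c20+X[:,2]*s20, X[:,1], 18-X[:,0]*s20+X[:,2]*c20]
    return rack(P,r)
def rack(P,r):
    r=np.atleast_2d(r);a=P[2];R=np.array([[np.cos(a),-np.sin(a),0],[np.sin(a),np.cos(a),0],[0,0,1]])
    return (r@R.T+[P[0],P[1],0])/1000
def W(*p): return np.array(p)/7.+[195,180]
def T(*p): return np.array(p)/9.+[305,180]
# top-end quad of lip: slot n=0, x -12.9..-5.9 ; fin: 5.9..12.9
def model(P):
    A=rack(P,[[-52,35,8],[-52,-35,8]])
    lip=slot(P,0,[[-5.9,12,P[4]],[-12.9,12,P[4]],[-12.9,-12,P[4]],[-5.9,-12,P[4]]])
    fin=slot(P,0,[[5.9,12,P[5]],[12.9,12,P[5]],[12.9,-12,P[5]],[5.9,-12,P[5]]])
    return A,lip,fin
obsA=np.array([W(305,97),W(70,290)]); side=W(635,440)
obsL=np.array([W(316,328),W(283,314),W(213,379),W(234,399)])
obsF=np.array([W(395,470),W(416,488),W(332,552),W(313,538)])
def res(P):
    A,l,f=model(P)
    r=list((proj(g,A)-obsA).ravel()*2)
    # side point on line
    S=proj(g,rack(P,[[-52,35,8],[60,35,8]]));d=(S[1]-S[0])/np.linalg.norm(S[1]-S[0]);n=np.array([-d[1],d[0]])
    r.append(2*n@(side-S[0]))
    r+=list((proj(g,l)-obsL).ravel()); r+=list((proj(g,f)-obsF).ravel())
    r+=[(P[4]-24)/3,(P[5]-48)/3]
    return np.array(r)
if __name__=="__main__":
    P=least_squares(res,[560,-270,-.25,-20,24,48.]).x
    print(P.round(3),"rms px",np.sqrt(np.mean(res(P)**2)));print(res(P).round(1))
    np.save("P.npy",P)
    print("slot origin",slot(P,0,[0,0,0]),"mid",slot(P,0,[0,0,41]))
    for nm,G,(x0,y0,w,h,k) in(("w",g,(195,180,110,120,7)),("t",t,(305,180,55,65,9))):
        im=cv2.resize(G["frame"][y0:y0+h,x0:x0+w],None,fx=k,fy=k,interpolation=cv2.INTER_CUBIC)
        A,l,f=model(P)
        polys=[rack(P,[[-52,35,8],[-52,-35,8],[68,-35,8],[68,35,8]]),l,f,
          slot(P,2,[[-2.6,-16,82],[-2.6,16,82],[5.9,16,82],[5.9,-16,82]]),slot(P,0,[[-4,-16,0],[-4,16,0],[4,16,0],[4,-16,0]])]
        for q,col in zip(polys,[(0,255,0),(0,0,255),(255,0,0),(0,255,255),(255,0,255)]):
            cv2.polylines(im,[np.int32((proj(G,q)-[x0-0,y0-0])*k)],True,col,1)
        cv2.imwrite(f"pics/fit_{nm}.png",im)
E
python3 fit.py
```

```text
[ 5.60987e+02 -2.66076e+02 -3.54000e-01 -2.25610e+01  1.98800e+01
  5.06930e+01] rms px 1.1124428140784473
[ 1.5 -1.6 -1.7  2.   0.4  0.9 -0.   2.3 -0.6 -0.7  0.6 -0.3  0.2  0.2
 -0.4  0.5 -0.6 -1.2  0.7 -1.8  0.4 -1.4  0.9]
slot origin [[ 0.53982664 -0.25825085  0.018     ]] mid [[ 0.55297891 -0.26311476  0.0565274 ]]
```

View pics/fit_w.png

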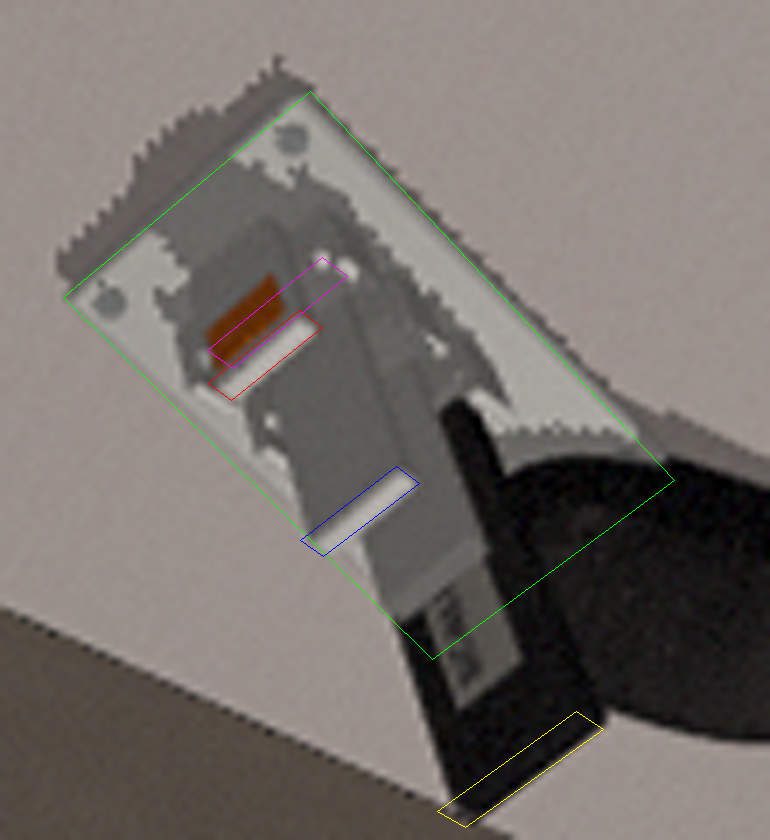

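View pics/fit_t.png

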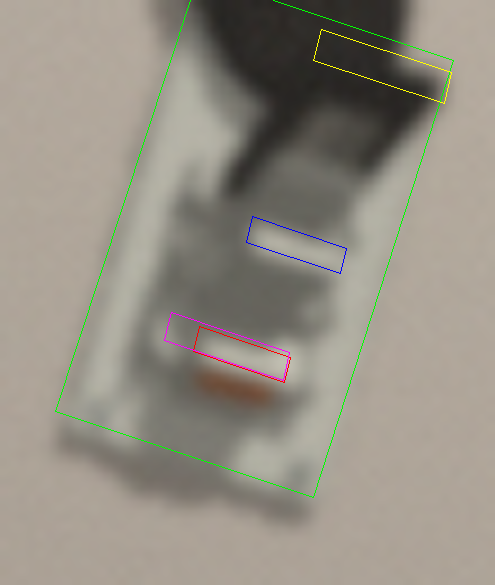

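arm_command:
  plan:
    - [[0, 0, -7], [0, 0, 0], -1]
    - [[0, 0, -7], [0, 0, 0], -1]
    - [[0, 0, -7], [0, 0, 0], -1]
    - [[0, 0, -7], [0, 0, 0], -1]
    - [[0, 0, -7], [0, 0, 0], -1]

```text
time: 3.17
tool_pos: [0.5136, -0.1605, 0.2309]
eef_rot: [3.141, -0.001, 2.695]
force: [0.1, 0.8, 0.1]
opening: 0.0851
```

arm_command:
  plan:
    - [[0, 0, -6], [0, 0, 0], -1]
    - [[0, 0, 0], [-0.01, -0.018, 0.022], -1]
    - [[0, 0, 0], [-0.01, -0.018, 0.022], -1]
    - [[0, 0, 0], [-0.01, -0.018, 0.022], -1]
    - [[0, 0, 0], [-0.01, -0.018, 0.022], -1]

```text
time: 3.58
tool_pos: [0.5271, -0.2421, 0.1422]
eef_rot: [3.14, -0.0, 2.794]
force: [-0.2, 0.4, 0.3]
opening: 0.0855
```

arm_command:
  plan:
    - [[0, 0, 0], [0, 0, 0], -1]
    - [[0, 0, 0], [0, 0, 0], -1]
    - [[0, 0, 0], [0, 0, 0], -1]
    - [[0, 0, 0], [0, 0, 0], -1]
    - [[0, 0, 0], [0, 0, 0], -1]

```text
time: 4.0
tool_pos: [0.528, -0.2421, 0.1446]
eef_rot: [3.14, 0.002, 2.793]
force: [1.1, 0.4, -0.3]
opening: 0.0853
```

Run:
```python
from rig import bot
from h import *
s=bot.sense();g=bot.get_image("wrist");pickle.dump((s,g),open("w3.pkl","wb"))
crop(g["frame"],128,0,256,288,2.8,"pics/w3.png")
print(s["joint_pos"].round(3),s["tool_pos"],s["eef_rot"],s["dq"].round(3))
```

```text
[-0.161  0.399  0.632  1.87  -0.286  0.961  1.822] [ 0.52802497 -0.24206533  0.14457976] [3.14010333e+00 2.18897710e-03 2.79252733e+00] [ 0.002  0.001  0.004  0.002  0.001 -0.001  0.002]
```

View pics/w3.png

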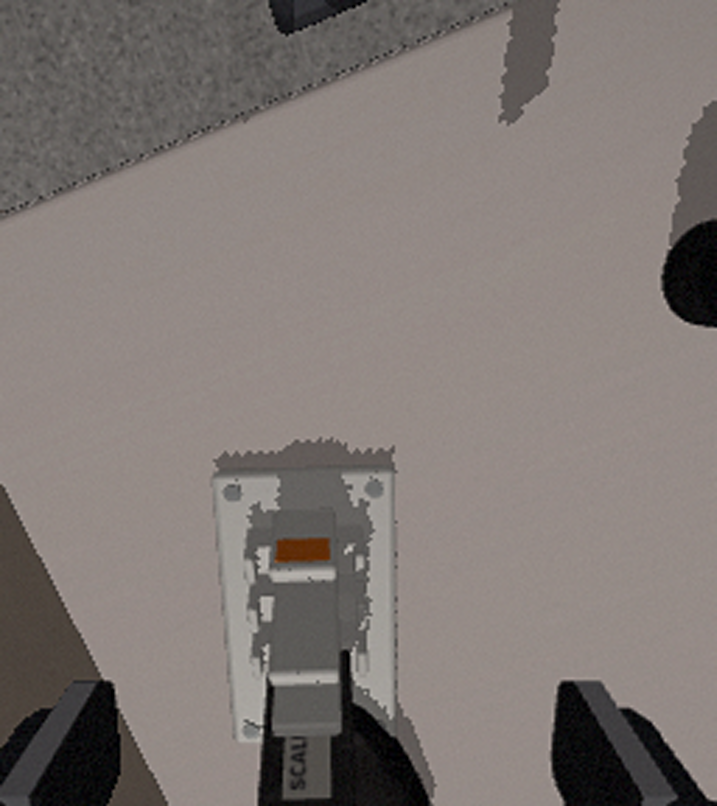

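Run:
```python
from h import *
s,g=pickle.load(open("w3.pkl","rb"))
crop(g["frame"],195,155,90,115,7,"pics/w3c.png")
```

```text
(no output)
```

View pics/w3c.png

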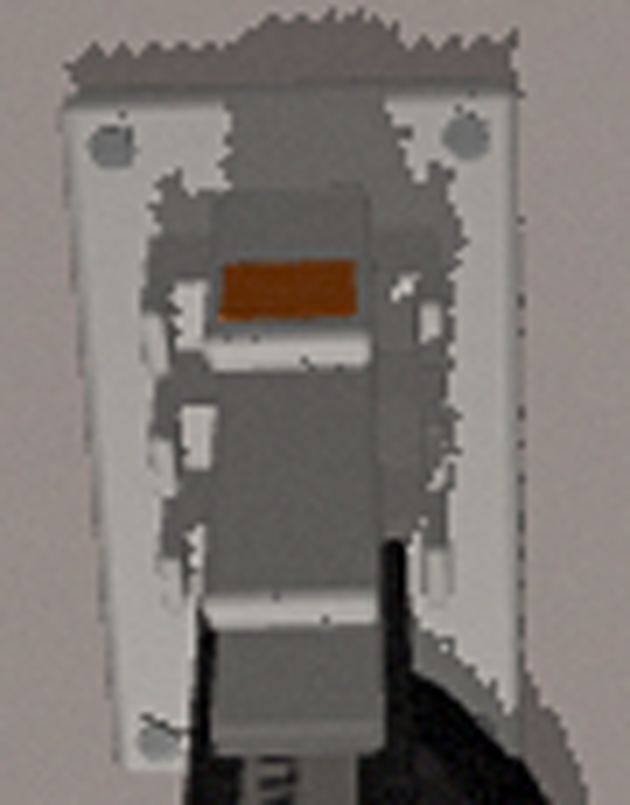

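```bash
cat > fit3.py <<'E'
from fit import *
s,g=pickle.load(open("w3.pkl","rb")); g=wristcam(g,s)
def W(*p): return (np.array(p)+.5)/7.-.5+[195,155]
obsA=np.array([W(66,96),W(518,84),W(122,772)])
obsL=np.array([W(205,368),W(372,366),W(372,333),W(205,336)])
obsF=np.array([W(196,627),W(382,624),W(380,590),W(197,594)])
def res(P):
    G=dict(g);G["t"]=g["t"]-g["R"]@np.array([0,0,P[6]/1000])
    A=rack(P,[[-52,-35,8],[-52,35,8],[68,-35,8]])
    l=slot(P,0,[[-5.9,-12,P[4]],[-5.9,12,P[4]],[-12.9,12,P[4]],[-12.9,-12,P[4]]])
    f=slot(P,0,[[12.9,-12,P[5]],[12.9,12,P[5]],[5.9,12,P[5]],[5.9,-12,P[5]]])
    f2=f
    r=list((proj(G,A)-obsA).ravel())+list((proj(G,l)-obsL).ravel())+list((proj(G,f)-obsF).ravel())
    r+=[(P[4]-24)/w,(P[5]-48)/w,P[6]/zs]
    return np.array(r)
for w,zs in((3,.01),(.01,.01),(.01,3),(3,3)):
    P=least_squares(res,[560,-270,-.35,-20,24,48.,0]).x
    r=res(P)
    print(w,zs,P.round(3),"rms",np.sqrt(np.mean(r[:-3]**2)).round(2));print(r.round(1)); print(slot(P,0,[0,0,0]),slot(P,0,[0,0,41]))
np.save("P.npy",P)
E
python3 fit3.py
```

```text
3 0.01 [ 5.58562e+02 -2.65548e+02 -3.22000e-01 -2.08230e+01  2.13350e+01
  5.14220e+01  0.00000e+00] rms 0.59
[-1.2 -0.3  0.6 -0.4 -1.2  1.2 -0.1  0.7  0.6  0.3  0.4 -0.4 -0.7 -0.2
  0.9  0.1  0.  -0.1  0.1 -0.3  0.2 -0.2 -0.9  1.1  0. ]
[[ 0.53880744 -0.25896419  0.018     ]] [[ 0.55211096 -0.2633977   0.0565274 ]]
0.01 0.01 [ 5.58561e+02 -2.65582e+02 -3.23000e-01 -2.03430e+01  2.39990e+01
  4.80010e+01 -0.00000e+00] rms 1.58
[-1.2 -0.4  0.7 -0.4 -1.3  1.1 -0.2  2.9  0.6  2.6  0.4  1.9 -0.8  2.1
  1.1 -2.2 -0.1 -2.4  0.1 -2.6  0.4 -2.5 -0.1  0.1 -0. ]
[[ 0.53926809 -0.25912828  0.018     ]] [[ 0.55256666 -0.26357661  0.0565274 ]]
0.01 3 [ 5.57942e+02 -2.65233e+02 -3.23000e-01 -2.06340e+01  2.39990e+01
  4.80010e+01 -2.11700e+00] rms 1.55
[-1.4 -0.5  0.9 -0.6 -1.5  1.7 -0.3  2.8  0.7  2.5  0.6  1.7 -0.9  1.9
  1.  -2.   0.1 -2.2  0.2 -2.4  0.3 -2.4 -0.1  0.1 -0.7]
[[ 0.53837352 -0.25868945  0.018     ]] [[ 0.55167245 -0.26313672  0.0565274 ]]
3 3 [ 5.59352e+02 -2.65979e+02 -3.22000e-01 -2.06540e+01  2.13310e+01
  5.19030e+01  2.69100e+00] rms 0.46
[-0.9 -0.1  0.3 -0.2 -1.   0.5  0.   0.6  0.4  0.3  0.3 -0.4 -0.5 -0.2
  1.   0.1 -0.1 -0.1 -0.  -0.2  0.3 -0.2 -0.9  1.3  0.9]
[[ 0.53975649 -0.25944931  0.018     ]] [[ 0.55306007 -0.26388265  0.0565274 ]]
```

arm_command:
  plan:
    - [[0, -7, 0], [0, 0, -0.004], -1]
    - [[0, -7, 0], [0, 0, -0.004], -1]
    - [[0, -7, 0], [0, 0, -0.004], -1]
    - [[0, -7, 0], [0, 0, -0.004], -1]
    - [[0, -7, 0], [0, 0, -0.004], -1]

```text
time: 4.47
tool_pos: [0.5232, -0.2414, 0.1649]
eef_rot: [3.14, 0.62, 2.79]
force: [1.5, 0.7, -0.3]
opening: 0.0855
```

arm_command:
  plan:
    - [[0, -7, 0], [0, 0, 0], -1]
    - [[0, 0, 0], [0, 0, 0], -1]
    - [[0, 0, 0], [0, 0, 0], -1]
    - [[0, 0, 0], [0, 0, 0], -1]
    - [[0, 0, 0], [0, 0, 0], -1]

```text
time: 4.88
tool_pos: [0.5276, -0.2384, 0.1669]
eef_rot: [3.127, 0.638, 2.793]
force: [0.9, 0.2, -0.6]
opening: 0.0855
```

Run:
```python
from rig import bot
from h import *
s=bot.sense();g=bot.get_image("wrist");pickle.dump((s,g),open("w4.pkl","wb"))
crop(g["frame"],0,0,512,384,1.5,"pics/w4.png")
print(s["joint_pos"].round(3),s["tool_pos"],Rm(s["eef_rot"]).round(3),s["dq"].round(3))
```

```text
[-0.27   0.057  0.661  2.33  -0.495  0.145  2.074] [ 0.52761884 -0.23835268  0.16690704] [[-0.755  0.333  0.565]
 [ 0.274  0.943 -0.189]
 [-0.596  0.012 -0.803]] [ 0.004  0.006 -0.001  0.005 -0.015 -0.001  0.013]
```

View pics/w4.png

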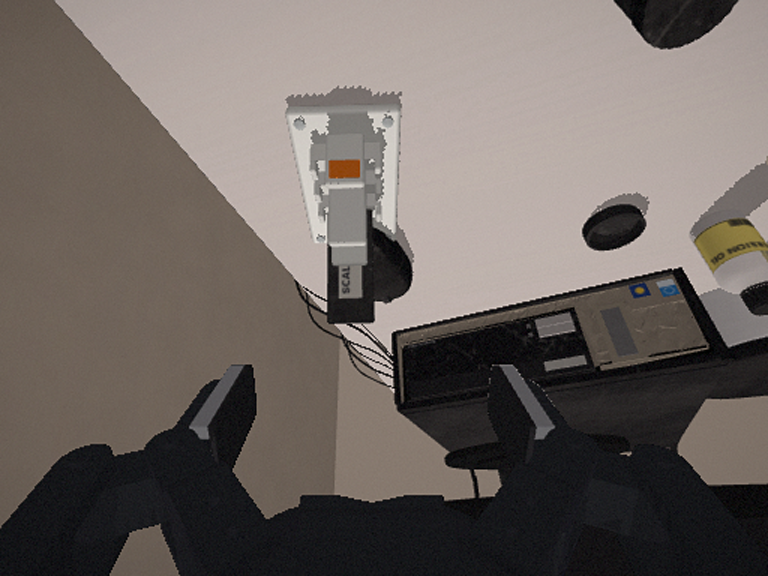

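```bash
cat >> h.py <<'E'
def frame(az,tilt):
    "tool z tilted from down by tilt toward azimuth az (deg); tool x = mostly -az dir"
    a,t=np.radians([az,tilt]);u=np.array([np.cos(a),np.sin(a),0]);k=np.array([0,0,1.])
    z=np.sin(t)*u-np.cos(t)*k;x=-np.cos(t)*u-np.sin(t)*k;return np.c_[x,np.cross(z,x),z]
def rel(R0,p0,R1,p1):
    print("rotvec deg (tool0):",np.degrees(Ro.from_matrix(R0.T@R1).as_rotvec()).round(2)," shift in tool0:",(R0.T@(np.array(p1)-p0)).round(4)," in tool1:",(R1.T@(np.array(p1)-p0)).round(4))
E
python3 - <<'E'
from rig import bot
from h import *
s=bot.sense();R=Rm(s["eef_rot"]);p=s["tool_pos"]
R1=frame(-62.1,42); T=np.array([.4762,.0521,.0084]); 
rel(R,p,R1,T-.07*R1[:,2]+[0,0,.08]); print(R1.round(3))
E
```

```text
rotvec deg (tool0): [27.5  -5.45 32.61]  shift in tool0: [ 0.1617  0.2882 -0.0831]  in tool1: [ 0.2608  0.0908 -0.1997]
[[-0.348  0.884  0.313]
 [ 0.657  0.468 -0.591]
 [-0.669  0.    -0.743]]
```

arm_command:
  plan:
    - [[3.9, -0.8, 4.7], [0, 0, 0], -1]
    - [[3.9, -0.8, 4.7], [0, 0, 0], -1]
    - [[3.9, -0.8, 4.7], [0, 0, 0], -1]
    - [[3.9, -0.8, 4.7], [0, 0, 0], -1]
    - [[3.9, -0.8, 4.7], [0, 0, 0], -1]

```text
time: 5.35
tool_pos: [0.5221, -0.2407, 0.1571]
eef_rot: [-3.135, 0.651, 2.496]
force: [0.8, -0.7, -3.4]
opening: 0.0854
```

arm_command:
  plan:
    - [[3.9, -0.8, 4.7], [0, 0, 0], -1]
    - [[3.9, -0.8, 4.7], [0, 0, 0], -1]
    - [[0, 0, 0], [0.026, 0.009, -0.02], -1]
    - [[0, 0, 0], [0.026, 0.009, -0.02], -1]
    - [[0, 0, 0], [0.026, 0.009, -0.02], -1]

```text
time: 5.77
tool_pos: [0.4868, -0.1614, 0.1521]
eef_rot: [-3.116, 0.678, 2.304]
force: [-0.6, -0.5, -0.0]
opening: 0.0853
```

arm_command:
  plan:
    - [[0, 0, 0], [0.026, 0.009, -0.02], -1]
    - [[0, 0, 0], [0.026, 0.009, -0.02], -1]
    - [[0, 0, 0], [0.026, 0.009, -0.02], -1]
    - [[0, 0, 0], [0.026, 0.009, -0.02], -1]
    - [[0, 0, 0], [0.026, 0.009, -0.02], -1]

```text
time: 6.18
tool_pos: [0.4485, -0.0769, 0.1388]
eef_rot: [-3.11, 0.645, 2.293]
force: [0.2, 0.1, -0.6]
opening: 0.0855
```

arm_command:
  plan:
    - [[0, 0, 0], [0.026, 0.009, -0.02], -1]
    - [[0, 0, 0], [0.026, 0.009, -0.02], -1]
    - [[0, 0, 0], [0, 0, 0], -1]
    - [[0, 0, 0], [0, 0, 0], -1]
    - [[0, 0, 0], [0, 0, 0], -1]

```text
time: 6.6
tool_pos: [0.4185, -0.0386, 0.1275]
eef_rot: [-3.067, 0.601, 2.313]
force: [-0.5, -0.2, 0.2]
opening: 0.0853
```

Run:
```python
from rig import bot
from h import *
s=bot.sense();g=bot.get_image("wrist");pickle.dump((s,g),open("w5.pkl","wb"))
crop(g["frame"],0,0,512,384,1.5,"pics/w5.png")
R=Rm(s["eef_rot"]);p=s["tool_pos"]
print(s["time"],s["joint_pos"].round(3),p,s["dq"].round(3))
R1=frame(-62.1,42); T=np.array([.4762,.0521,.0084]); 
rel(R,p,R1,T-.07*R1[:,2])
```

```text
6.6 [-1.856 -0.07   1.423  2.481  0.986  0.83  -0.461] [ 0.41846032 -0.03856068  0.12745968] [ 0.018  0.092  0.021  0.005 -0.001  0.003 -0.003]
rotvec deg (tool0): [ 4.81 -7.09 11.76]  shift in tool0: [0.0982 0.1164 0.0053]  in tool1: [ 0.1191  0.0935 -0.0171]
```

View pics/w5.png

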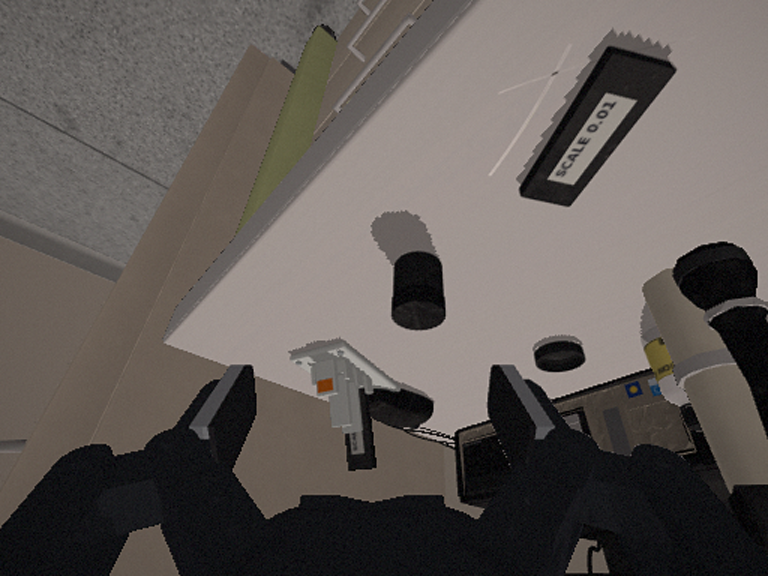

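```bash
cat > kin.py <<'E'
from h import *
from scipy.optimize import least_squares
import itertools
def H(R,p=(0,0,0)):
    T=np.eye(4);T[:3,:3]=R;T[:3,3]=p;return T
rz=lambda a:H(Ro.from_euler('z',a).as_matrix()); ry=lambda a:H(Ro.from_euler('y',a).as_matrix())
tr=lambda x,y,z:H(np.eye(3),(x,y,z))
# prm: d1,d3,d5,d7, a1,a3,a4,a6, o1,o7, base x,y
def fk(q,prm,sg):
    d1,d3,d5,d7,a1,a3,a5,a6,o1,o7=prm
    return rz(o1)@rz(sg[0]*q[0])@tr(a1,0,d1)@ry(q[1])@tr(0,0,d3)@rz(sg[1]*q[2])@tr(a3,0,0)@ry(q[3])@tr(a5,0,d5)@rz(sg[2]*q[4])@ry(q[5])@tr(a6,0,d7)@rz(sg[3]*q[6]+o7)
if __name__=="__main__":
    d=[]
    import glob
    for f in ["w1","w2","w3","w4","w5"]:
        s,_=pickle.load(open(f+".pkl","rb"));d.append((s["joint_pos"],s["tool_pos"],Rm(s["eef_rot"])))
    d.append((np.array([-1.212,.384,.044,1.6,-.018,1.161,-.05]),np.array([.286,.582,.23]),Rm([-3.139,0,2.685])))
    best=[]
    for sg in itertools.product((1,-1),repeat=4):
      for o7 in (0,1.57,3.14,-1.57):
        def res(p):
            r=[]
            for q,t,R in d:
                F=fk(q,p,sg);r+=list(F[:3,3]-t);r+=list(.3*Ro.from_matrix(R.T@F[:3,:3]).as_rotvec())
            return np.array(r+list(.001*np.array(p[4:9])))
        o=least_squares(res,[.3,.3,.3,.25,0,0,0,0,0,o7]); best.append((o.cost,sg,o.x,o.fun))
    best.sort(key=lambda b:b[0])
    for b in best[:3]: print(b[0],b[1],b[2].round(4))
    print((best[0][3].reshape(-1)[:36].reshape(6,6)*1000).round(1))
    pickle.dump((best[0][2],best[0][1]),open("kin.pkl","wb"))
E
python3 kin.py
```

```text
0.00019455139569225818 (-1, -1, -1, -1) [ 0.2736  0.4762  0.4956  0.3089 -0.0117  0.0154 -0.0312 -0.0022 -0.0563
  1.518 ]
0.00019455139569226381 (-1, -1, -1, -1) [ 0.2736  0.4762  0.4956  0.3089 -0.0117  0.0154 -0.0312 -0.0022 -0.0563
  1.518 ]
0.00019455139569226495 (-1, -1, -1, -1) [ 0.2736  0.4762  0.4956  0.3089 -0.0117  0.0154 -0.0312 -0.0022 -0.0563
  1.518 ]
[[-1.   8.5  6.1 -0.   0.   1. ]
 [-2.8  0.4  0.3  0.1  0.   1. ]
 [ 0.8 -0.1 -4.6  0.  -0.   1. ]
 [-1.6 -3.8 -0.8 10.1  0.1 -2.3]
 [-0.5 -1.2 -1.2  9.5  1.3 -2. ]
 [-4.   2.   0.2  0.1  0.   1.1]]
```

```bash
cat > kin.py <<'E'
from h import *
from scipy.optimize import least_squares
import itertools
def H(R,p=(0,0,0)):
    T=np.eye(4);T[:3,:3]=R;T[:3,3]=p;return T
rz=lambda a:H(Ro.from_euler('z',a).as_matrix()); ry=lambda a:H(Ro.from_euler('y',a).as_matrix())
tr=lambda x,y,z:H(np.eye(3),(x,y,z))
def fk(q,prm,full=False):
    d1,d3,d5,d7,a3,a5,a6,b1,b3,b5,b6,o1,o7=prm
    A=rz(o1-q[0])@tr(0,b1,d1)@ry(q[1])
    B=A@tr(0,0,d3)@rz(-q[2])@tr(a3,b3,0)@ry(q[3])
    C=B@tr(a5,b5,d5)@rz(-q[4])@ry(q[5])
    D=C@tr(a6,b6,d7)@rz(-q[6]+o7)
    return (A,B,C,D) if full else D
if __name__=="__main__":
    d=[]
    for f in ["w1","w2","w3","w4","w5"]:
        s,_=pickle.load(open(f+".pkl","rb"));d.append((s["joint_pos"],s["tool_pos"],Rm(s["eef_rot"])))
    d.append((np.array([-1.212,.384,.044,1.6,-.018,1.161,-.05]),np.array([.286,.582,.23]),Rm([-3.139,0,2.685])))
    def res(p):
            r=[]
            for q,t,R in d:
                F=fk(q,p);r+=list(F[:3,3]-t);r+=list(.3*Ro.from_matrix(R.T@F[:3,:3]).as_rotvec())
            return np.array(r+list(.0003*np.array(p[4:11])))
    for mode in (0,1):
        x0=np.array([.3,.45,.45,.3,0,0,0,0,0,0,0,0,1.5708])
        m=np.arange(13)<(11 if mode==0 else 13)
        def rr(v): p=x0.copy();p[m]=v;return res(p)
        o=least_squares(rr,x0[m]);p=x0.copy();p[m]=o.x
        print(mode,o.cost,p.round(4)); print((o.fun[:36].reshape(6,6)*1000).round(1))
    pickle.dump(p,open("kin.pkl","wb"))
E
python3 kin.py
```

```text
0 6.373615353380658e-08 [ 3.0110e-01  4.9120e-01  5.0710e-01  3.2380e-01 -7.0000e-04  0.0000e+00
  1.0000e-04 -2.1600e-02 -9.7000e-03 -9.7000e-03 -3.0000e-04  0.0000e+00
  1.5708e+00]
[[-0.1 -0.   0.  -0.   0.   0. ]
 [-0.   0.   0.1 -0.   0.   0. ]
 [-0.1  0.   0.1 -0.   0.   0. ]
 [ 0.1  0.  -0.  -0.  -0.   0. ]
 [-0.   0.1 -0.  -0.   0.   0. ]
 [ 0.1  0.1 -0.1  0.1 -0.   0.1]]
1 6.326720785037524e-08 [ 3.0110e-01  4.9120e-01  5.0710e-01  3.2380e-01 -7.0000e-04  0.0000e+00
  1.0000e-04 -2.1600e-02 -9.7000e-03 -9.7000e-03 -3.0000e-04 -0.0000e+00
  1.5707e+00]
[[-0.1 -0.   0.  -0.   0.  -0. ]
 [-0.   0.   0.1  0.   0.  -0. ]
 [-0.1  0.   0.1  0.  -0.  -0. ]
 [ 0.1  0.  -0.   0.  -0.  -0. ]
 [-0.   0.1 -0.   0.   0.  -0. ]
 [ 0.1  0.1 -0.1  0.1 -0.   0.1]]
```

```bash
cat > ik.py <<'E'
from kin import *
prm=pickle.load(open("kin.pkl","rb"))
lo=np.array([-2.61,-.41,-1.48,0,-1.57,.05,-2.85]);hi=np.array([2.61,2.15,1.57,2.5,4.71,1.97,2.85])
def ik(R,p,q0):
    def f(q):
        F=fk(q,prm);return np.r_[(F[:3,3]-p)*5,Ro.from_matrix(R.T@F[:3,:3]).as_rotvec(), .002*(q-q0)]
    o=least_squares(f,np.clip(q0,lo+.01,hi-.01),bounds=(lo,hi));return o.x,np.abs(o.fun[:6]).max()
def margin(q): return np.minimum(q-lo,hi-q)
P=np.load("P.npy"); YAW=P[2]
import fit
def pick(al,c=-12,flip=0,C=(.478,.0487),az=-62.1):
    a=az+180*flip;u=np.array([np.cos(np.radians(a)),np.sin(np.radians(a)),0]);A=np.radians(al)
    T=np.array([C[0],C[1],0])+(c+11*np.cos(A))/1000*u+[0,0,(1+11*np.sin(A))/1000]
    return frame(a,al),T
PM=[557.8,-265.3,-.323,-20.0]
def place(al,c=-12,xo=1.,lift=0.):
    A=np.radians(al);uT=c+11*np.cos(A);zT=1+11*np.sin(A)
    T=fit.slot(PM,0,[xo-(zT-4.25),0,41-uT+lift])[0]
    return frame(np.degrees(PM[2]),70-al),T
def best(R,p,n=40,seed=0):
    rng=np.random.default_rng(seed);b=(-1,None)
    for i in range(n):
        q,e=ik(R,p,rng.uniform(lo,hi))
        if e<2e-3:
            m=margin(q).min()
            if m>b[0]: b=(m,q)
    return b
if __name__=="__main__":
    for al in (25,35,42,50):
        for nm,(R,p) in (("pick",pick(al)),("pickflip",pick(al,flip=1)),("place",place(al)),("place+45",place(al,lift=45))):
            m,q=best(R,p); print(al,nm,round(m,2),None if q is None else q.round(2))
E
time python3 ik.py
```

```text
25 pick 0.32 [ 0.45  0.75 -1.07  2.18  1.31  1.15 -0.97]
25 pickflip 0.52 [ 0.12  0.56 -0.07  1.98 -0.44  0.89 -2.27]
25 place 0.19 [ 1.48  0.8  -1.17  2.31  2.32  0.58 -0.22]
25 place+45 0.22 [ 1.43  0.61 -1.13  2.28  2.22  0.43 -0.25]
35 pick 0.32 [ 0.27  0.77 -0.97  2.18  1.38  1.28 -1.12]
35 pickflip 0.6 [ 0.34  0.66 -0.25  1.89 -0.4   1.01 -2.25]
35 place 0.26 [ 1.22  0.53 -0.91  2.22  1.8   0.31  0.05]
35 place+45 0.21 [ 1.22  0.44 -0.91  2.18  1.4   0.26  0.4 ]
42 pick 0.33 [ 0.33  1.01 -1.15  2.17  1.56  1.63 -1.22]
42 pickflip 0.65 [ 0.39  0.73 -0.26  1.84 -0.44  1.11 -2.2 ]
42 place 0.34 [ 1.23  0.55 -0.95  2.15  1.26  0.39  0.59]
42 place+45 0.39 [ 1.34  0.55 -1.09  2.09  1.1   0.48  0.75]
50 pick 0.34 [ 0.05  0.87 -0.87  2.16  1.46  1.53 -1.31]
50 pickflip 0.7 [ 0.28  0.79 -0.08  1.78 -0.61  1.27 -2.05]
50 place 0.42 [ 1.28  0.64 -1.06  2.05  1.04  0.61  0.83]
50 place+45 0.45 [ 0.97  0.41 -0.67  2.01  0.49  0.5   1.24]
real	3m44.159s
user	3m33.733s
sys	0m0.359s
```

```bash
cat > sim.py <<'E'
from kin import *
prm=pickle.load(open("kin.pkl","rb"))
lo=np.array([-2.61,-.41,-1.48,0,-1.57,.05,-2.85]);hi=np.array([2.61,2.15,1.57,2.5,4.71,1.97,2.85])
def err(F,R,p): 
    return np.r_[p-F[:3,3], F[:3,:3]@Ro.from_matrix(F[:3,:3].T@R).as_rotvec()]
def jac(q):
    F=fk(q,prm);J=np.zeros((6,7));h=1e-5
    for i in range(7):
        d=q.copy();d[i]+=h;G=fk(d,prm);J[:3,i]=(G[:3,3]-F[:3,3])/h;J[3:,i]=Ro.from_matrix(G[:3,:3]@F[:3,:3].T).as_rotvec()/h
    return F,J
def step(q,R,p,n=3,lam=.01):
    for _ in range(n):
        F,J=jac(q);e=err(F,R,p)
        act=np.ones(7,bool)
        for _ in range(3):
            Ja=J[:,act];dq=np.zeros(7);dq[act]=Ja.T@np.linalg.solve(Ja@Ja.T+lam**2*np.eye(6),e)
            v=((q+dq<lo)|(q+dq>hi))&act
            if not v.any(): break
            act&=~v
        q=np.clip(q+dq,lo,hi)
    return q,np.abs(err(fk(q,prm),R,p))
def run(q,R,p,rows):
    """rows: list of (rotvec deg, shift) in tool frame"""
    out=[]
    for rv,sh in rows:
        p=p+R@np.array(sh);R=R@Ro.from_rotvec(np.radians(rv)).as_matrix()
        q,e=step(q,R,p)
        out.append((q,e[:3].max(),e[3:].max()))
    return q,R,p,out
if __name__=="__main__":
    q=np.array([-1.212,.384,.044,1.6,-.018,1.161,-.05]);F=fk(q,prm);R=F[:3,:3];p=F[:3,3]
    W={f:pickle.load(open(f+".pkl","rb"))[0]["joint_pos"] for f in("w1","w2","w3","w4","w5")}
    Z=(0,0,0)
    def go(rows,n):
        global q,R,p
        q,R,p,o=run(q,R,p,rows);print(n,q.round(3),"\n   ",W[n].round(3),p.round(3),max(x[1] for x in o))
    go([(Z,(-.019,-.032,0))]*10+[(Z,(-.032,-.011,0))]*5+[((0,0,7),Z)]*5,"w1")
    go([(Z,(-.029,-.006,0))]*9,"w2")
    go([((0,0,-7),Z)]*5+[((0,0,-6),Z)]+[(Z,(-.01,-.018,.022))]*4,"w3")
    go([((0,-7,0),(0,0,-.004))]*5+[((0,-7,0),Z)],"w4")
    go([((3.9,-.8,4.7),Z)]*7+[(Z,(.026,.009,-.02))]*10,"w5")
E
time python3 sim.py
```

```text
w1 [-0.769 -0.033  0.465  2.086  0.019  1.087  0.189] 
    [-0.77  -0.033  0.465  2.086  0.017  1.085  0.184] [0.435 0.091 0.231] 3.5698351497082115e-09
w2 [-0.424  0.204  0.74   1.894 -0.15   1.101  0.876] 
    [-0.419  0.208  0.746  1.89  -0.152  1.099  0.882] [ 0.513 -0.164  0.232] 3.2046020836951072e-09
w3 [-0.158  0.401  0.634  1.87  -0.283  0.961  1.821] 
    [-0.161  0.399  0.632  1.87  -0.286  0.961  1.822] [ 0.526 -0.245  0.144] 2.1522584825461877e-09
w4 [-1.048 -0.17   1.401  2.384  0.686  0.166  0.985] 
    [-0.27   0.057  0.661  2.33  -0.495  0.145  2.074] [ 0.522 -0.243  0.163] 0.01650971834887993
w5 [-2.138 -0.395  1.563  2.423  1.294  1.281 -0.92 ] 
    [-1.856 -0.07   1.423  2.481  0.986  0.83  -0.461] [0.456 0.087 0.117] 0.13667403778266596
real	0m3.587s
user	0m2.344s
sys	0m0.351s
```

```bash
cat > route.py <<'E'
from sim import *
def route(q,wps,verbose=True):
    """wps: (az,tilt,p); first is start"""
    az,ti,p=wps[0];rep=[]
    for (a2,t2,p2) in wps[1:]:
        p2=np.array(p2,float);n=int(max(np.linalg.norm(p2-p)/.03,abs(a2-az)/6.5,abs(t2-ti)/6.5,1))+1
        mm=9;em=0;wh=0
        for k in range(1,n+1):
            f=k/n;q,e=step(q,frame(az+f*(a2-az),ti+f*(t2-ti)),p+f*(p2-p))
            m=np.minimum(q-lo,hi-q)
            if m.min()<mm: mm=m.min();wh=m.argmin()+1
            em=max(em,e[:3].max())
        if verbose: print((a2,round(t2),p2.round(3).tolist()),"n",n,"minmargin %.2f j%d"%(mm,wh),"err %.4f"%em,q.round(2))
        az,ti,p=a2,t2,p2;rep.append((mm,em))
    return q,min(r[0] for r in rep),max(r[1] for r in rep)
E
cat > t1.py <<'E'
from route import *
from ik import pick,place
s=pickle.load(open("w5.pkl","rb"))[0];q=s["joint_pos"];p=s["tool_pos"];R=Rm(s["eef_rot"]);z=R[:,2]
az0=np.degrees(np.arctan2(z[1],z[0]));ti0=np.degrees(np.arccos(-z[2]));print(az0,ti0)
for al in (42,):
    Rp,Tp=pick(al); Rf,Tf=pick(al,flip=1);Rl,Tl=place(al)
    print("FLIP")
    azs=np.degrees(-.323)
    pre=Tf-.08*Rf[:,2]
    q1,_,_=route(q,[(az0,ti0,p),(az0,0,[.48,-.04,.23]),(-62,0,[.5,-.02,.23]),(-242.1,0,[.5,-.02,.23]),(-242.1,al,pre+[0,0,.05]),(-242.1,al,pre),(-242.1,al,Tf),(-242.1,al,Tf+[0,0,.12]),(-242.1,0,[.52,0,.23]),(azs,0,[.52,-.1,.23]),(azs,70-al,Tl+[-.03,.01,.1]),(azs,70-al,Tl)])
    print("NOFLIP")
    pre=Tp-.07*Rp[:,2]
    route(q,[(az0,ti0,p),(az0,0,[.48,-.04,.23]),(-62,0,[.52,.06,.23]),(-62.1,al,pre+[.05,0,.12]),(-62.1,al,pre),(-62.1,al,Tp)])
E
time python3 t1.py
```

```text
-54.994931195023824 34.65887244229705
FLIP
(np.float64(-54.994931195023824), 0, [0.48, -0.04, 0.23]) n 6 minmargin 0.02 j2 err 0.0004 [-1.66 -0.36  1.5   2.03  0.39  1.16  0.29]
(-62, 0, [0.5, -0.02, 0.23]) n 2 minmargin 0.01 j3 err 0.0067 [-1.75 -0.34  1.56  2.01  0.37  1.16  0.15]
(-242.1, 0, [0.5, -0.02, 0.23]) n 28 minmargin 0.01 j3 err 0.0203 [-1.62 -0.12  1.56  2.03  0.13  1.11 -2.77]
(-242.1, 42, [0.505, -0.002, 0.118]) n 7 minmargin 0.01 j3 err 0.1508 [-1.54 -0.22  1.56  2.16 -0.39  1.3  -2.51]
(-242.1, 42, [0.505, -0.002, 0.068]) n 2 minmargin 0.01 j3 err 0.1657 [-1.54 -0.22  1.56  2.22 -0.39  1.24 -2.49]
(-242.1, 42, [0.48, 0.045, 0.008]) n 3 minmargin 0.01 j3 err 0.1804 [-1.54 -0.22  1.56  2.31 -0.41  1.16 -2.46]
(-242.1, 42, [0.48, 0.045, 0.128]) n 4 minmargin 0.01 j3 err 0.1603 [-1.54 -0.22  1.56  2.18 -0.41  1.29 -2.5 ]
(-242.1, 0, [0.52, 0.0, 0.23]) n 7 minmargin 0.01 j3 err 0.1191 [-1.05  0.71  1.4   1.96 -0.78  1.06 -1.97]
(np.float64(-18.50653678272559), 0, [0.52, -0.1, 0.23]) n 35 minmargin 0.03 j3 err 0.0000 [-0.6   0.19  0.8   1.92 -0.15  1.09  1.51]
(np.float64(
[... 186 characters left out ...]
 n 4 minmargin 0.14 j6 err 0.0000 [ 0.07  0.37  0.36  2.2  -0.97  0.19  2.55]
NOFLIP
(np.float64(-54.994931195023824), 0, [0.48, -0.04, 0.23]) n 6 minmargin 0.02 j2 err 0.0004 [-1.66 -0.36  1.5   2.03  0.39  1.16  0.29]
(-62, 0, [0.52, 0.06, 0.23]) n 4 minmargin 0.01 j3 err 0.0236 [-1.91 -0.34  1.56  1.99  0.37  1.18 -0.01]
(-62.1, 42, [0.504, 0.093, 0.18]) n 7 minmargin 0.01 j3 err 0.0559 [-2.24 -0.2   1.56  2.24  0.96  1.27 -0.68]
(-62.1, 42, [0.454, 0.093, 0.06]) n 5 minmargin 0.01 j3 err 0.0971 [-2.24 -0.2   1.56  2.42  1.01  1.15 -0.84]
(-62.1, 42, [0.476, 0.052, 0.008]) n 3 minmargin 0.01 j3 err 0.1327 [-2.24 -0.2   1.56  2.48  1.04  1.12 -0.9 ]
real	0m4.628s
user	0m3.751s
sys	0m0.288s
```

```bash
nproc
cat > srch.py <<'E'
from route import *
import sim,sys,time
from multiprocessing import Pool
_st=sim.step
import route as rt
rt.step=lambda q,R,p:_st(q,R,p,n=1)
from ik import pick,place
s=pickle.load(open("w5.pkl","rb"))[0];q0=s["joint_pos"];p0=s["tool_pos"];z=Rm(s["eef_rot"])[:,2]
az0=np.degrees(np.arctan2(z[1],z[0]));ti0=np.degrees(np.arccos(-z[2]))
AZ=np.degrees(-.323)
def tail(al,flip):
    R,T=pick(al,flip=flip);Rl,Tl=place(al);a=-242.1 if flip else -62.1
    pre=T-.07*R[:,2]
    up=[(a,al,pre+[0,0,.06]),(a,al,pre),(a,al,T),(a,al,T+[0,0,.14])]
    hl=Tl+[.045*np.sin(.35)*np.cos(-.323),.045*np.sin(.35)*np.sin(-.323),.045*.94]
    return up,[(AZ,70-al,hl+[0,0,.05]),(AZ,70-al,hl),(AZ,70-al,Tl)]
def one(seed):
    r=np.random.default_rng(seed);flip=seed%2;al=[38,42,46,50][(seed//2)%4]
    wp=[(az0,ti0,p0),(az0,0,np.array([.48,-.06,.25]))]
    for k in range(r.integers(1,4)):
        wp.append((r.uniform(-120,60) if not flip else r.uniform(-242,0),r.choice([0,r.uniform(0,35)]),r.uniform([.42,-.25,.22],[.58,.04,.32])))
    up,pl=tail(al,flip)
    mid=[]
    if flip: mid=[(-242.1,0,[.52,0,.25]),(r.uniform(-180,-60),0,r.uniform([.45,-.2,.22],[.58,.02,.32]))]
    else: mid=[(-50,r.uniform(0,30),r.uniform([.47,-.15,.2],[.58,.02,.3]))]
    try:
        n=len(wp)
        q,m0,e0=route(q0,wp,False)
        if e0>.01: return (-9,seed)
        q,m1,e1=route(q,[wp[-1]]+up,False)
        if e1>1e-2: return(-5+m1,seed)
        q,m2,e2=route(q,[up[-1]]+mid+pl,False)
        sc=min(m1,m2,.4)+.1*min(m0,0.2)-100*max(e1,e2,0)
        return (sc,seed,al,flip,m0,m1,m2,e1,e2,wp,mid)
    except Exception as ex: return (-99,seed)
if __name__=="__main__":
    t=time.time();res=[]
    with Pool() as P:
        for x in P.imap_unordered(one,range(100000),chunksize=2):
            res.append(x)
            if time.time()-t>100: P.terminate();break
    res.sort(key=lambda x:-x[0]);print(len(res))
    pickle.dump(res[:20],open("srch.pkl","wb"))
    for x in res[:5]: print(x[:9]);[print("   ",w) for w in x[9]] if len(x)>9 else 0; print("   mid",x[10] if len(x)>9 else 0)
E
OMP_NUM_THREADS=1 OPENBLAS_NUM_THREADS=1 timeout 200 python3 srch.py
```

```text
4
599
(np.float64(0.04300382920331111), 279, 50, 1, np.float64(0.06462655682798113), np.float64(0.22662825175127366), np.float64(0.250887090626718), np.float64(0.0009330244301350155), np.float64(0.0019008707823076065))
    (np.float64(-54.994931195023824), np.float64(34.65887244229705), array([ 0.41846032, -0.03856068,  0.12745968]))
    (np.float64(-54.994931195023824), 0, array([ 0.48, -0.06,  0.25]))
    (-35.34948201463146, np.float64(0.0), array([ 0.44834636, -0.19535267,  0.25183215]))
    (-138.57933120229626, np.float64(0.0), array([ 0.42241386, -0.08040201,  0.26899158]))
   mid [(-242.1, 0, [0.52, 0, 0.25]), (-66.07636618925075, 0, array([ 0.48777994, -0.01624806,  0.22109909]))]
(np.float64(0.028656626554150744), 525, 46, 1, np.float64(0.08454751471009558), np.float64(0.2974741651683117), np.float64(0.22819191981770404), np.float64(0.0015252850077041025), np.float64(0.0020799004473456284))
    (np.float64(-54.994931195023824), np.float64(34.65887244229705), array([ 0.41846032, -0.03856068,  0.12745968]))
    (np.float64(-54.994931195023824), 0, array([ 0.48, -0.06,  0.25])
[... 1927 characters left out ...]
np.float64(0.3154391059405852), np.float64(0.3038302655671235), np.float64(0.0017468675432794067), np.float64(0.002922374150957363))
    (np.float64(-54.994931195023824), np.float64(34.65887244229705), array([ 0.41846032, -0.03856068,  0.12745968]))
    (np.float64(-54.994931195023824), 0, array([ 0.48, -0.06,  0.25]))
    (-91.05193060099447, np.float64(0.0), array([ 0.4404294 , -0.01718214,  0.28927078]))
    (47.48912483025072, np.float64(28.744216179390474), array([ 0.43386903, -0.15560673,  0.30465796]))
    (-119.06395310599031, np.float64(25.605092094770242), array([ 0.44427072, -0.04736917,  0.31429906]))
   mid [(-50, 27.469162527273554, array([0.50809341, 0.0074251 , 0.2577897 ]))]
```

Run:
```python
from srch import *
rt.step=_st
for x in pickle.load(open("srch.pkl","rb")):
    if len(x)>9: print(x[1:4],[round(float(v),2) for v in x[4:7]],len(x[9]))
for al in (42,46,50):
    up,pl=tail(al,0)
    wp=[(az0,ti0,p0),(-55,0,np.array([.48,-.06,.25])),(20,21,np.array([.515,-.035,.32])),(-58,35,np.array([.557,-.1,.23]))]
    mid=[(-50,15,np.array([.477,-.022,.207]))]
    print("AL",al);q,_,_=route(q0,wp+up+mid+pl)
```

```text
Traceback (most recent call last):
NameError: name '_st' is not defined
```

Run:
```python
import srch
from srch import *
rt.step=srch._st
for x in pickle.load(open("srch.pkl","rb")):
    if len(x)>9: print(x[1:4],[round(float(v),2) for v in x[4:7]],len(x[9]))
for al in (42,46,50):
    up,pl=tail(al,0)
    wp=[(az0,ti0,p0),(-55,0,np.array([.48,-.06,.25])),(20,21,np.array([.515,-.035,.32])),(-58,35,np.array([.557,-.1,.23]))]
    mid=[(-50,15,np.array([.477,-.022,.207]))]
    print("AL",al);q,_,_=route(q0,wp+up+mid+pl)
    for qq in (q,):print([M[:3,3].round(2) for M in fk(qq,prm,True)])
```

```text
(279, 50, 1) [0.06, 0.23, 0.25] 4
(525, 46, 1) [0.08, 0.3, 0.23] 5
(158, 50, 0) [0.02, 0.27, 0.24] 4
(199, 50, 1) [0.08, 0.24, 0.3] 4
(582, 50, 0) [0.0, 0.32, 0.3] 5
(285, 46, 1) [0.08, 0.24, 0.12] 5
(261, 46, 1) [0.08, 0.29, 0.21] 4
(500, 46, 0) [0.02, 0.26, 0.19] 4
(414, 50, 0) [0.03, 0.28, 0.24] 5
(478, 50, 0) [0.08, 0.21, 0.24] 3
(143, 50, 1) [0.08, 0.2, 0.12] 5
(159, 50, 1) [0.02, 0.37, 0.19] 5
(156, 46, 0) [0.0, 0.29, 0.19] 5
(412, 46, 0) [0.06, 0.22, 0.21] 5
(413, 46, 1) [0.08, 0.25, 0.1] 3
(68, 46, 0) [0.08, 0.27, 0.21] 4
(110, 50, 0) [0.02, 0.27, 0.26] 4
(566, 50, 0) [0.03, 0.28, 0.26] 4
(36, 46, 0) [0.08, 0.14, 0.2] 4
(260, 46, 0) [0.05, 0.25, 0.19] 5
AL 42
(-55, 0, [0.48, -0.06, 0.25]) n 6 minmargin 0.09 j4 err 0.0000 [-1.19  0.05  1.29  2.   -0.05  1.12  0.73]
(20, 21, [0.515, -0.035, 0.32]) n 12 minmargin 0.02 j2 err 0.0000 [-1.05 -0.38  0.93  2.08  0.26  0.95  1.71]
(-58, 35, [0.557, -0.1, 0.23]) n 13 minmargin 0.05 j2 err 0.0000 [-0.68  0.09  0.49  2.11  0.73  0.85 -0.1 ]
(-62.1, 42, [0.454, 0.093, 0.12]) n 9 minmargin 0.28 j4 err 0.0000 [-1.02  0.32  0.27  2.2   0.76 
[... 3139 characters left out ...]
 err 0.0000 [-1.02  0.33  0.31  2.21  0.88  1.07 -0.85]
(-50, 15, [0.477, -0.022, 0.207]) n 6 minmargin 0.25 j4 err 0.0000 [-0.71 -0.03  0.51  2.17  0.32  0.9   0.32]
(np.float64(-18.50653678272559), 20, [0.565, -0.268, 0.155]) n 9 minmargin 0.33 j4 err 0.0000 [-0.12  0.27  0.58  2.03 -0.34  0.56  1.92]
(np.float64(-18.50653678272559), 20, [0.565, -0.268, 0.105]) n 2 minmargin 0.41 j6 err 0.0000 [-0.06  0.35  0.51  2.05 -0.45  0.46  2.02]
(np.float64(-18.50653678272559), 20, [0.55, -0.263, 0.063]) n 2 minmargin 0.32 j6 err 0.0000 [ 0.01  0.4   0.43  2.1  -0.53  0.37  2.1 ]
[array([-0.  , -0.02,  0.3 ]), array([ 0.18, -0.03,  0.76]), array([ 0.45, -0.23,  0.37]), array([ 0.55, -0.26,  0.06])]
```

```bash
cat > plan.py <<'E'
from sim import *
import json
def plan(q,R,p,R2,p2,grip=-1,n=None,pad=True,vmax=.035,wmax=6.8):
    p2=np.array(p2,float);rv=Ro.from_matrix(R.T@R2).as_rotvec(degrees=True)
    if n is None: n=int(np.ceil(max(np.linalg.norm(p2-p)/vmax,np.linalg.norm(rv)/wmax,1)))
    if pad: n=-(-n//5)*5
    rr=np.round(rv/n,1);rows=[];Rc,pc=R.copy(),p.copy();mm=9
    for k in range(1,n+1):
        sh=np.round(Rc.T@(p+(p2-p)*k/n-pc),3)
        pc=pc+Rc@sh;Rc=Rc@Ro.from_rotvec(rr,degrees=True).as_matrix()
        rows.append([rr.tolist(),sh.tolist(),grip])
        q,e=step(q,Rc,pc);m=np.minimum(q-lo,hi-q);mm=min(mm,m.min())
    for i in range(0,n,5): print(json.dumps(rows[i:i+5]))
    print("  n",n,"margin %.2f err %.4f"%(mm,e.max()),"q",q.round(2),"p",pc.round(4))
    return q,Rc,pc
def state():
    from rig import bot
    s=bot.sense();F=fk(s["joint_pos"],prm);print("t %.2f"%s["time"],"q",s["joint_pos"].round(3),"p",s["tool_pos"].round(4),"f",s["force"].round(1),"open %.4f"%s["opening"])
    return s["joint_pos"],Rm(s["eef_rot"]),s["tool_pos"]
E
python3 - <<'E'
from plan import *
X=state()
X=plan(*X,frame(-55,0),[.48,-.06,.25])
X=plan(*X,frame(20,21),[.515,-.035,.30])
X=plan(*X,frame(-58,35),[.557,-.1,.23])
E
```

```text
t 6.65 q [-1.855 -0.066  1.424  2.481  0.986  0.83  -0.461] p [ 0.4183 -0.0399  0.1279] f [-1.1 -0.3  0.7] open 0.0852
[[[-0.2, 3.5, 0.6], [-0.012, 0.003, -0.007], -1], [[-0.2, 3.5, 0.6], [-0.011, 0.002, -0.008], -1], [[-0.2, 3.5, 0.6], [-0.01, 0.003, -0.008], -1], [[-0.2, 3.5, 0.6], [-0.01, 0.003, -0.009], -1], [[-0.2, 3.5, 0.6], [-0.01, 0.004, -0.01], -1]]
[[[-0.2, 3.5, 0.6], [-0.008, 0.003, -0.01], -1], [[-0.2, 3.5, 0.6], [-0.009, 0.003, -0.011], -1], [[-0.2, 3.5, 0.6], [-0.007, 0.004, -0.011], -1], [[-0.2, 3.5, 0.6], [-0.007, 0.004, -0.011], -1], [[-0.2, 3.5, 0.6], [-0.006, 0.004, -0.012], -1]]
  n 10 margin 0.01 err 0.0000 q [-1.59 -0.4   1.44  2.    0.42  1.22  0.3 ] p [ 0.4806 -0.0601  0.2499]
[[[-0.9, -1.2, -4.9], [0.0, 0.003, -0.003], -1], [[-0.9, -1.2, -4.9], [-0.0, 0.003, -0.004], -1], [[-0.9, -1.2, -4.9], [-0.001, 0.003, -0.003], -1], [[-0.9, -1.2, -4.9], [-0.001, 0.003, -0.003], -1], [[-0.9, -1.2, -4.9], [-0.001, 0.002, -0.003], -1]]
[[[-0.9, -1.2, -4.9], [-0.001, 0.003, -0.003], -1], [[-0.9, -1.2, -4.9], [-0.002, 0.003, -0.003], -1], [[-0.9, -1.2, -4.9], [-0.002, 0.002,
[... 609 characters left out ...]
005], -1], [[2.4, -0.8, 4.6], [-0.001, -0.005, 0.005], -1], [[2.4, -0.8, 4.6], [-0.001, -0.004, 0.006], -1]]
[[[2.4, -0.8, 4.6], [-0.0, -0.004, 0.006], -1], [[2.4, -0.8, 4.6], [-0.002, -0.003, 0.006], -1], [[2.4, -0.8, 4.6], [-0.001, -0.003, 0.006], -1], [[2.4, -0.8, 4.6], [-0.001, -0.003, 0.006], -1], [[2.4, -0.8, 4.6], [-0.002, -0.002, 0.006], -1]]
[[[2.4, -0.8, 4.6], [-0.002, -0.002, 0.007], -1], [[2.4, -0.8, 4.6], [-0.001, -0.002, 0.006], -1], [[2.4, -0.8, 4.6], [-0.002, -0.001, 0.007], -1], [[2.4, -0.8, 4.6], [-0.002, -0.001, 0.007], -1], [[2.4, -0.8, 4.6], [-0.001, -0.0, 0.007], -1]]
  n 15 margin 0.03 err 0.0000 q [-0.76  0.09  0.58  2.12  0.71  0.84 -0.1 ] p [ 0.557  -0.0998  0.2294]
```

Run:
```python
from plan import *
import io,contextlib
X0=state()
import itertools
def sil(*a):
    b=io.StringIO()
    with contextlib.redirect_stdout(b): r=plan(*a)
    return r,b.getvalue().strip().splitlines()[-1]
from ik import pick
Rp,Tp=pick(46)
for w1,a2,t2,w2 in itertools.product(([.56,-.1,.2],[.56,-.16,.2]),(-15,20,40),(0,21,30),([.56,-.1,.22],[.60,-.14,.22])):
    ms=[];X=X0
    for R,p in ((frame(-55,0),w1),(frame(a2,t2),w2),(frame(-58,35),[.557,-.1,.23]),(frame(-62.1,46),Tp-.07*Rp[:,2]+[0,0,.06]),(Rp,Tp)):
        X,l=sil(*X,R,p);ms.append(float(l.split("margin ")[1].split()[0]))
    print(w1,a2,t2,w2,ms)
```

```text
t 6.65 q [-1.855 -0.066  1.424  2.481  0.986  0.83  -0.461] p [ 0.4183 -0.0399  0.1279] f [-1.1 -0.3  0.7] open 0.0852
[0.56, -0.1, 0.2] -15 0 [0.56, -0.1, 0.22] [0.01, 0.01, 0.0, 0.0, 0.0]
[0.56, -0.1, 0.2] -15 0 [0.6, -0.14, 0.22] [0.01, 0.01, 0.0, 0.0, 0.0]
[0.56, -0.1, 0.2] -15 21 [0.56, -0.1, 0.22] [0.01, 0.01, 0.09, 0.16, 0.26]
[0.56, -0.1, 0.2] -15 21 [0.6, -0.14, 0.22] [0.01, 0.01, 0.0, 0.0, 0.0]
[0.56, -0.1, 0.2] -15 30 [0.56, -0.1, 0.22] [0.01, 0.01, 0.12, 0.25, 0.26]
[0.56, -0.1, 0.2] -15 30 [0.6, -0.14, 0.22] [0.01, 0.0, 0.0, 0.0, 0.0]
[0.56, -0.1, 0.2] 20 0 [0.56, -0.1, 0.22] [0.01, 0.01, 0.0, 0.0, 0.0]
[0.56, -0.1, 0.2] 20 0 [0.6, -0.14, 0.22] [0.01, 0.01, 0.0, 0.0, 0.0]
[0.56, -0.1, 0.2] 20 21 [0.56, -0.1, 0.22] [0.01, 0.0, 0.06, 0.26, 0.27]
[0.56, -0.1, 0.2] 20 21 [0.6, -0.14, 0.22] [0.01, 0.01, 0.01, 0.24, 0.26]
[0.56, -0.1, 0.2] 20 30 [0.56, -0.1, 0.22] [0.01, 0.0, 0.07, 0.28, 0.28]
[0.56, -0.1, 0.2] 20 30 [0.6, -0.14, 0.22] [0.01, 0.01, 0.0, 0.27, 0.27]
[0.56, -0.1, 0.2] 40 0 [0.56, -0.1, 0.22] [0.01, 0.01, 0.0, 0.0, 0.0]
[0.56, -0.1, 0.2] 40 0 [0.6, -0.14, 0.22] [
[... 940 characters left out ...]
0.22] [0.01, 0.01, 0.07, 0.26, 0.27]
[0.56, -0.16, 0.2] 20 21 [0.6, -0.14, 0.22] [0.01, 0.01, 0.0, 0.25, 0.26]
[0.56, -0.16, 0.2] 20 30 [0.56, -0.1, 0.22] [0.01, 0.0, 0.07, 0.28, 0.28]
[0.56, -0.16, 0.2] 20 30 [0.6, -0.14, 0.22] [0.01, 0.01, 0.01, 0.26, 0.27]
[0.56, -0.16, 0.2] 40 0 [0.56, -0.1, 0.22] [0.01, 0.01, 0.0, 0.0, 0.0]
[0.56, -0.16, 0.2] 40 0 [0.6, -0.14, 0.22] [0.01, 0.01, 0.0, 0.0, 0.0]
[0.56, -0.16, 0.2] 40 21 [0.56, -0.1, 0.22] [0.01, 0.01, 0.01, 0.27, 0.28]
[0.56, -0.16, 0.2] 40 21 [0.6, -0.14, 0.22] [0.01, 0.01, 0.01, 0.26, 0.27]
[0.56, -0.16, 0.2] 40 30 [0.56, -0.1, 0.22] [0.01, 0.01, 0.01, 0.28, 0.29]
[0.56, -0.16, 0.2] 40 30 [0.6, -0.14, 0.22] [0.01, 0.01, 0.0, 0.27, 0.28]
```

Run:
```python
from plan import *
import io,contextlib,itertools
X0=state()
def sil(*a):
    b=io.StringIO()
    with contextlib.redirect_stdout(b): r=plan(*a)
    return r,b.getvalue().strip().splitlines()
from ik import pick
Rp,Tp=pick(46);best=(-1,)
for a2,t2,w2 in itertools.product((-25,-15,0,20),(22,30),([.56,-.1,.22],[.54,-.16,.18],[.54,-.08,.2])):
    ms=[];X=X0;L=[]
    for R,p in ((frame(a2,t2),w2),(frame(-62.1,46),Tp-.07*Rp[:,2]+[0,0,.06]),(Rp,Tp)):
        X,l=sil(*X,R,p);L+=l;ms.append(float(l[-1].split("margin ")[1].split()[0]))
    print(a2,t2,w2,ms)
    if min(ms[1:])>best[0]: best=(min(ms[1:]),L)
print("\n".join(best[1]))
```

```text
t 6.65 q [-1.855 -0.066  1.424  2.481  0.986  0.83  -0.461] p [ 0.4183 -0.0399  0.1279] f [-1.1 -0.3  0.7] open 0.0852
-25 22 [0.56, -0.1, 0.22] [0.04, 0.14, 0.26]
-25 22 [0.54, -0.16, 0.18] [0.01, 0.0, 0.0]
-25 22 [0.54, -0.08, 0.2] [0.04, 0.14, 0.26]
-25 30 [0.56, -0.1, 0.22] [0.03, 0.13, 0.26]
-25 30 [0.54, -0.16, 0.18] [0.02, 0.11, 0.26]
-25 30 [0.54, -0.08, 0.2] [0.01, 0.1, 0.26]
-15 22 [0.56, -0.1, 0.22] [0.01, 0.12, 0.26]
-15 22 [0.54, -0.16, 0.18] [0.01, 0.06, 0.26]
-15 22 [0.54, -0.08, 0.2] [0.01, 0.12, 0.26]
-15 30 [0.56, -0.1, 0.22] [0.02, 0.13, 0.26]
-15 30 [0.54, -0.16, 0.18] [0.01, 0.08, 0.26]
-15 30 [0.54, -0.08, 0.2] [0.02, 0.11, 0.26]
0 22 [0.56, -0.1, 0.22] [0.01, 0.14, 0.27]
0 22 [0.54, -0.16, 0.18] [0.0, 0.09, 0.27]
0 22 [0.54, -0.08, 0.2] [0.02, 0.12, 0.27]
0 30 [0.56, -0.1, 0.22] [0.02, 0.11, 0.28]
0 30 [0.54, -0.16, 0.18] [0.0, 0.06, 0.29]
0 30 [0.54, -0.08, 0.2] [0.01, 0.08, 0.28]
20 22 [0.56, -0.1, 0.22] [0.02, 0.12, 0.28]
20 22 [0.54, -0.16, 0.18] [0.01, 0.04, 0.28]
20 22 [0.54, -0.08, 0.2] [0.01, 0.1, 0.28]
20 30 [0.56, -0.1, 0.22] [0.0, 0.07, 0.3]
20 30 [0
[... 893 characters left out ...]
, 0.008, -0.002], -1]]
[[[2.1, -2.3, 3.1], [0.023, 0.007, -0.003], -1], [[2.1, -2.3, 3.1], [0.024, 0.006, -0.005], -1], [[2.1, -2.3, 3.1], [0.024, 0.004, -0.006], -1], [[2.1, -2.3, 3.1], [0.023, 0.003, -0.007], -1], [[2.1, -2.3, 3.1], [0.024, 0.001, -0.008], -1]]
  n 10 margin 0.14 err 0.0000 q [-1.71  0.64  1.07  2.22  0.31  0.79 -0.45] p [0.4522 0.0975 0.1174]
[[[-0.1, -0.1, -0.0], [0.008, 0.0, 0.022], -1], [[-0.1, -0.1, -0.0], [0.009, 0.0, 0.023], -1], [[-0.1, -0.1, -0.0], [0.008, 0.0, 0.022], -1], [[-0.1, -0.1, -0.0], [0.009, 0.0, 0.023], -1], [[-0.1, -0.1, -0.0], [0.008, 0.0, 0.022], -1]]
  n 5 margin 0.26 err 0.0000 q [-1.49  0.89  0.9   2.24  0.25  0.51 -0.49] p [0.4758 0.0523 0.0091]
```

arm_command:
  plan:
    - [[-1.5, 1.2, -2.0], [-0.017, 0.006, 0], -1]
    - [[-1.5, 1.2, -2.0], [-0.017, 0.006, 0], -1]
    - [[-1.5, 1.2, -2.0], [-0.017, 0.005, -0.001], -1]
    - [[-1.5, 1.2, -2.0], [-0.017, 0.005, -0.001], -1]
    - [[-1.5, 1.2, -2.0], [-0.018, 0.004, -0.001], -1]

```text
time: 7.07
tool_pos: [0.4887, -0.0726, 0.1741]
eef_rot: [-3.087, 0.489, 2.512]
force: [-0.0, 1.3, 0.2]
opening: 0.0854
```

arm_command:
  plan:
    - [[-1.5, 1.2, -2.0], [-0.017, 0.004, -0.001], -1]
    - [[-1.5, 1.2, -2.0], [-0.018, 0.003, -0.001], -1]
    - [[-1.5, 1.2, -2.0], [-0.017, 0.002, -0.002], -1]
    - [[-1.5, 1.2, -2.0], [-0.018, 0.002, -0.003], -1]
    - [[-1.5, 1.2, -2.0], [-0.018, 0.001, -0.002], -1]

```text
time: 7.48
tool_pos: [0.5599, -0.1028, 0.22]
eef_rot: [-3.137, 0.38, 2.701]
force: [-0.2, 1.2, -1.1]
opening: 0.0853
```

Run:
```python
from plan import *
from ik import pick
Rp,Tp=pick(46);X=state();print(Rm([0,0,0])[0,0],np.degrees(np.arccos(-X[1][2,2])))
X=plan(*X,Rp,Tp-.07*Rp[:,2]+[0,0,.06])
X=plan(*X,Rp,Tp-.03*Rp[:,2])
```

```text
t 7.48 q [-1.582 -0.382  1.453  2.126  0.785  0.862  0.586] p [ 0.5599 -0.1028  0.22  ] f [-0.2  1.2 -1.1] open 0.0853
1.0 21.801827591535336
[[[2.0, -2.3, 3.1], [0.021, 0.014, 0.003], -1], [[2.0, -2.3, 3.1], [0.021, 0.012, 0.001], -1], [[2.0, -2.3, 3.1], [0.022, 0.011, 0.0], -1], [[2.0, -2.3, 3.1], [0.023, 0.01, -0.001], -1], [[2.0, -2.3, 3.1], [0.023, 0.009, -0.003], -1]]
[[[2.0, -2.3, 3.1], [0.024, 0.007, -0.003], -1], [[2.0, -2.3, 3.1], [0.024, 0.006, -0.005], -1], [[2.0, -2.3, 3.1], [0.023, 0.005, -0.006], -1], [[2.0, -2.3, 3.1], [0.024, 0.003, -0.007], -1], [[2.0, -2.3, 3.1], [0.024, 0.001, -0.008], -1]]
  n 10 margin 0.12 err 0.0000 q [-1.73  0.65  1.09  2.23  0.31  0.78 -0.44] p [0.4523 0.0972 0.1171]
[[[0.1, -0.1, -0.0], [0.008, -0.0, 0.016], -1], [[0.1, -0.1, -0.0], [0.009, -0.0, 0.017], -1], [[0.1, -0.1, -0.0], [0.008, -0.0, 0.016], -1], [[0.1, -0.1, -0.0], [0.009, -0.0, 0.016], -1], [[0.1, -0.1, -0.0], [0.008, -0.0, 0.017], -1]]
  n 5 margin 0.27 err 0.0000 q [-1.55  0.84  0.93  2.23  0.24  0.58 -0.48] p [0.4663 0.0712 0.0298]
```

```bash
python3 - <<'E'
from h import *
d=pickle.load(open("im0.pkl","rb"));s,t=d["scene"],d["top"]
crop(t["frame"],0,130,150,170,4,"pics/tm.png");crop(s["frame"],0,0,280,180,2.8,"pics/sm.png")
def tri(a,b):
    Ps=[np.array(g["camera_matrix"])@np.c_[g["R"],np.array(g["t"])] for g in(s,t)]
    X=cv2.triangulatePoints(Ps[0],Ps[1],np.array(a,float).reshape(2,1),np.array(b,float).reshape(2,1));return (X[:3]/X[3]).ravel().round(3)
print("display",tri((90,113),(50,243)),"knob",tri((66,129),(52,272)))
E
python3 - <<'E'
import sys;sys.path.insert(0,'.')
import os;os.chdir('.')
from kin import *
prm=pickle.load(open("kin.pkl","rb"))
for q in ([-1.73,.65,1.09,2.23,.31,.78,-.44],[-1.49,.89,.9,2.24,.25,.51,-.49]): print([M[:3,3].round(3).tolist() for M in fk(np.array(q),prm,True)])
E
```

```text
display [0.505 0.336 0.119] knob [0.442 0.346 0.096]
[[0.021, 0.003, 0.301], [-0.021, 0.291, 0.698], [0.342, 0.301, 0.343], [0.452, 0.096, 0.118]]
[[0.022, -0.002, 0.301], [0.057, 0.373, 0.616], [0.366, 0.254, 0.232], [0.474, 0.046, 0.009]]
```

View pics/sm.png

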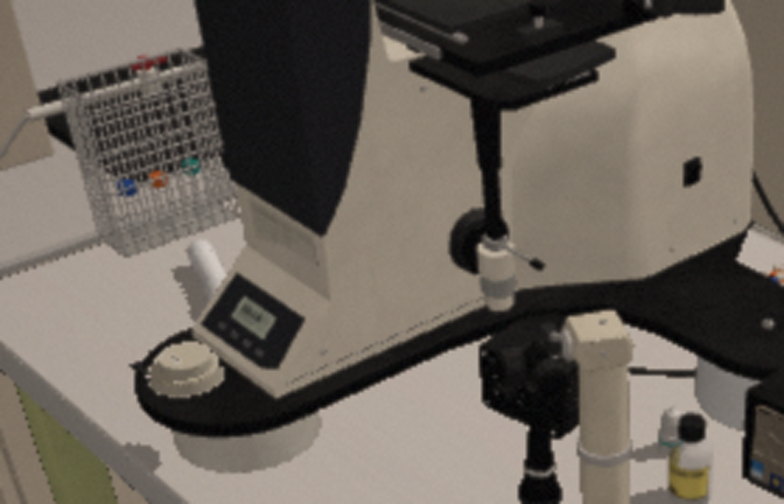

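View pics/tm.png

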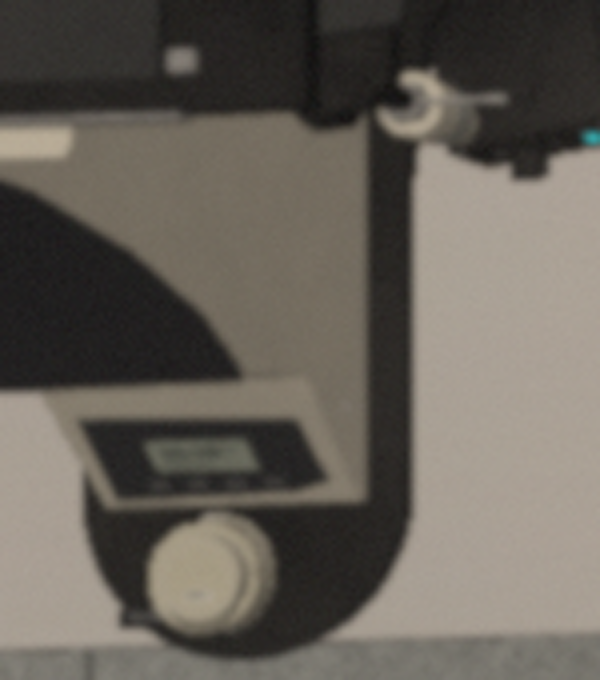

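arm_command:
  plan:
    - [[2.0, -2.3, 3.1], [0.021, 0.014, 0.003], -1]
    - [[2.0, -2.3, 3.1], [0.021, 0.012, 0.001], -1]
    - [[2.0, -2.3, 3.1], [0.022, 0.011, 0], -1]
    - [[2.0, -2.3, 3.1], [0.023, 0.01, -0.001], -1]
    - [[2.0, -2.3, 3.1], [0.023, 0.009, -0.003], -1]

```text
time: 7.9
tool_pos: [0.5061, -0.001, 0.1694]
eef_rot: [-3.105, 0.593, 2.394]
force: [0.2, 1.6, 1.5]
opening: 0.0854
```

arm_command:
  plan:
    - [[2.0, -2.3, 3.1], [0.024, 0.007, -0.003], -1]
    - [[2.0, -2.3, 3.1], [0.024, 0.006, -0.005], -1]
    - [[2.0, -2.3, 3.1], [0.023, 0.005, -0.006], -1]
    - [[2.0, -2.3, 3.1], [0.024, 0.003, -0.007], -1]
    - [[2.0, -2.3, 3.1], [0.024, 0.001, -0.008], -1]

```text
time: 8.32
tool_pos: [0.4523, 0.1, 0.1168]
eef_rot: [3.129, 0.801, 2.048]
force: [1.1, -0.1, 1.7]
opening: 0.0853
```

Run:
```python
from plan import *
from ik import pick
from rig import bot
Rp,Tp=pick(46);X=state()
g=bot.get_image("wrist");pickle.dump((bot.sense(),g),open("w6.pkl","wb"));crop(g["frame"],0,0,512,384,1.5,"pics/w6.png")
rel(X[1],X[2],Rp,Tp)
X=plan(*X,Rp,Tp-.03*Rp[:,2])
```

```text
t 8.32 q [-1.735  0.662  1.092  2.226  0.295  0.777 -0.44 ] p [0.4523 0.1    0.1168] f [ 1.1 -0.1  1.7] open 0.0853
rotvec deg (tool0): [ 0.34 -0.09 -0.37]  shift in tool0: [ 0.0406 -0.0023  0.1131]  in tool1: [ 0.0407 -0.0013  0.1131]
[[[0.1, -0.0, -0.1], [0.008, -0.0, 0.017], -1], [[0.1, -0.0, -0.1], [0.008, -0.001, 0.016], -1], [[0.1, -0.0, -0.1], [0.008, -0.0, 0.017], -1], [[0.1, -0.0, -0.1], [0.008, -0.0, 0.017], -1], [[0.1, -0.0, -0.1], [0.009, -0.001, 0.016], -1]]
  n 5 margin 0.27 err 0.0000 q [-1.56  0.84  0.93  2.23  0.23  0.58 -0.47] p [0.4654 0.0718 0.0296]
```

View pics/w6.png

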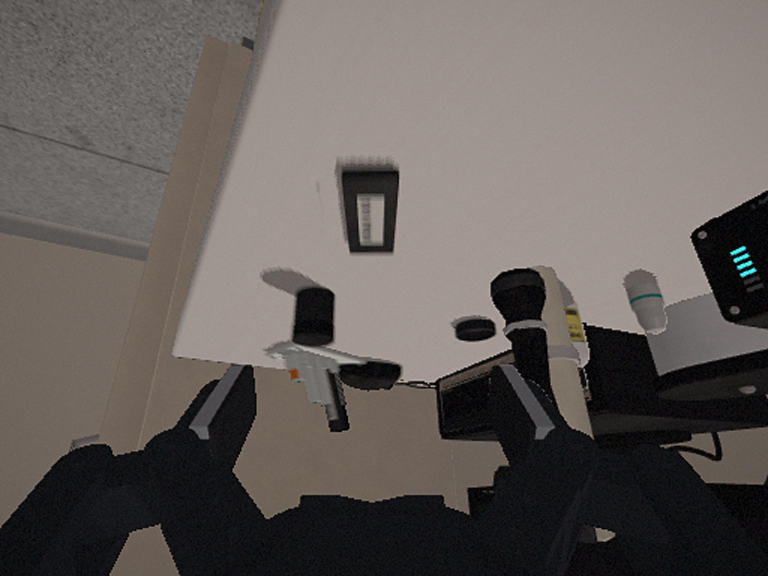

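arm_command:
  plan:
    - [[0, 0, 0], [0.008, 0, 0.017], -1]
    - [[0.1, 0, -0.1], [0.008, -0.001, 0.017], -1]
    - [[0.1, 0, -0.1], [0.008, 0, 0.017], -1]
    - [[0.1, 0, -0.1], [0.008, 0, 0.017], -1]
    - [[0, 0, 0], [0.008, 0, 0.015], -1]

```text
time: 8.78
tool_pos: [0.4669, 0.0708, 0.0293]
eef_rot: [-3.14, 0.796, 2.062]
force: [-0.6, -0.3, 0.9]
opening: 0.0853
```

arm_command:
  plan:
    - [[0, 0, 0], [0, 0, 0.008], -1]
    - [[0, 0, 0], [0, 0, 0.008], -1]
    - [[0, 0, 0], [0, 0, 0], -1]
    - [[0, 0, 0], [0, 0, 0], -1]
    - [[0, 0, 0], [0, 0, 0], -1]

```text
time: 9.2
tool_pos: [0.4714, 0.0646, 0.0198]
eef_rot: [3.137, 0.788, 2.058]
force: [-0.0, -0.3, 0.2]
opening: 0.0854
```

Run:
```python
from plan import *
from ik import pick
Rp,Tp=pick(46);X=state()
rel(X[1],X[2],Rp,Tp);print(Tp)
```

```text
t 9.20 q [-1.525  0.852  0.919  2.237  0.233  0.536 -0.461] p [0.4714 0.0646 0.0198] f [-0.  -0.3  0.2] open 0.0854
rotvec deg (tool0): [ 0.3  -0.85  0.01]  shift in tool0: [-0.0013 -0.0017  0.0167]  in tool1: [-0.001  -0.0017  0.0168]
[0.47596041 0.05255212 0.00891274]
```

arm_command:
  plan:
    - [[0.3, -0.8, 0], [-0.001, -0.001, 0.006], -1]
    - [[0, 0, 0], [0, -0.001, 0.006], -1]
    - [[0, 0, 0], [0, 0, 0.005], -1]
    - [[0, 0, 0], [0, 0, 0], -1]
    - [[0, 0, 0], [0, 0, 0], -1]
  force: 30

```text
time: 9.62
tool_pos: [0.4748, 0.0519, 0.0081]
eef_rot: [-3.14, 0.801, 2.059]
force: [-0.2, 0.1, -0.5]
opening: 0.0855
```

Run:
```python
from plan import *
from ik import pick
from rig import bot
Rp,Tp=pick(46);X=state()
rel(X[1],X[2],Rp,Tp)
g=bot.get_image("wrist");crop(g["frame"],100,0,312,384,2,"pics/w7.png")
g=bot.get_image("scene");crop(g["frame"],100,100,160,120,5,"pics/s7.png")
```

```text
t 9.62 q [-1.497  0.891  0.904  2.237  0.231  0.505 -0.469] p [0.4748 0.0519 0.0081] f [-0.2  0.1 -0.5] open 0.0855
rotvec deg (tool0): [-0.08 -0.09  0.04]  shift in tool0: [-0.0006  0.0013 -0.0006]  in tool1: [-0.0006  0.0013 -0.0006]
```

View pics/w7.png

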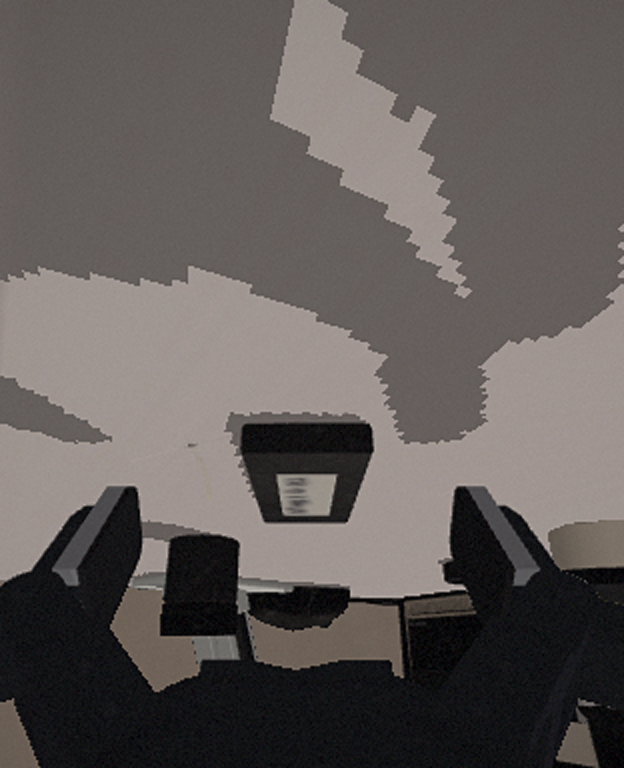

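View pics/s7.png

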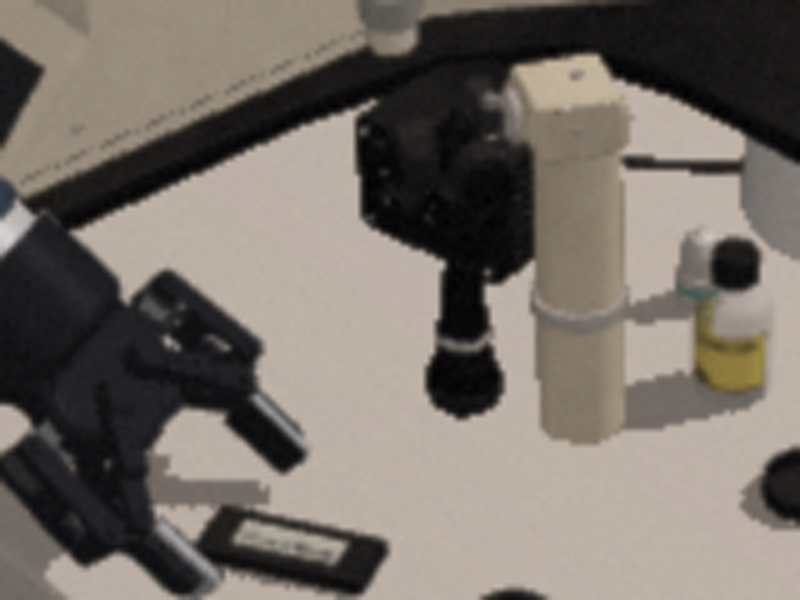

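arm_command:
  plan:
    - [[0, 0, 0], [0, 0.001, -0.001], 0]
    - [[0, 0, 0], [0, 0, 0], 0.1]
    - [[0, 0, 0], [0, 0, 0], 0.2]
    - [[0, 0, 0], [0, 0, 0], 0.3]
    - [[0, 0, 0], [0, 0, 0], 0.4]
  force: 30

```text
time: 10.13
tool_pos: [0.4758, 0.0537, 0.009]
eef_rot: [-3.14, 0.801, 2.059]
force: [-0.8, 0.4, 2.0]
opening: 0.0302
```

arm_command:
  plan:
    - [[0, 0, 0], [0, 0, 0], 0.6]
    - [[0, 0, 0], [0, 0, 0], 0.8]
    - [[0, 0, 0], [0, 0, 0], 1]
    - [[0, 0, 0], [0, 0, 0], 1]
    - [[0, 0, 0], [0, 0, 0], 1]
  force: 40

```text
time: 10.55
tool_pos: [0.4758, 0.0537, 0.009]
eef_rot: [-3.141, 0.801, 2.059]
force: [-2.3, 2.7, 5.2]
opening: 0.03
```

Run:
```python
from plan import *
from ik import pick
from rig import bot
Rp,Tp=pick(46);X=state()
rel(X[1],X[2],Rp,Tp)
g=bot.get_image("wrist");crop(g["frame"],100,100,312,284,2.5,"pics/w8.png")
```

```text
t 10.55 q [-1.499  0.89   0.905  2.234  0.231  0.509 -0.468] p [0.4758 0.0537 0.009 ] f [-2.3  2.7  5.2] open 0.0300
rotvec deg (tool0): [-0.02 -0.09  0.04]  shift in tool0: [-0.0007 -0.0004  0.0009]  in tool1: [-0.0007 -0.0004  0.0009]
```

View pics/w8.png

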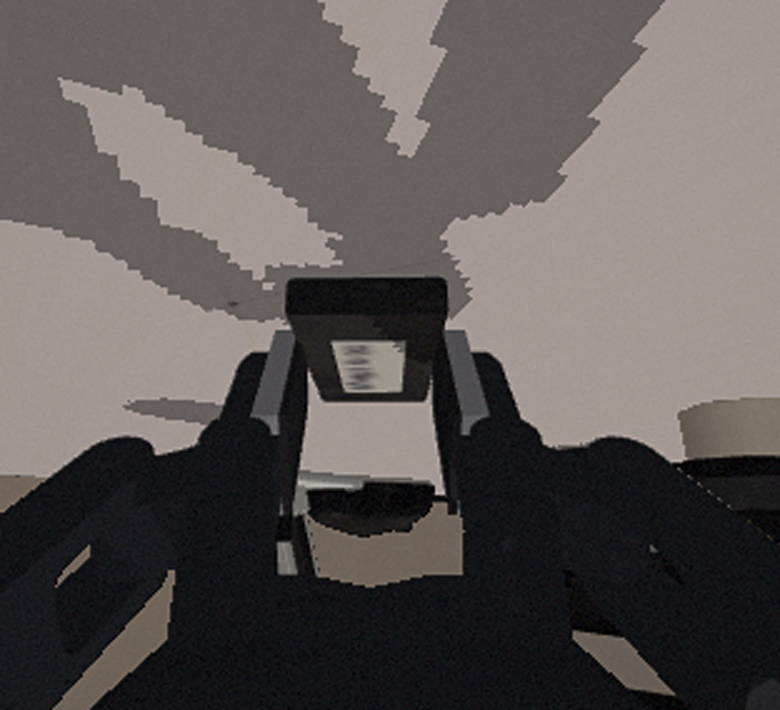

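```bash
cat > goal.py <<'E'
from plan import *
import fit
PM=[557.8,-265.3,-.323,-20.0]
cy,sy=np.cos(PM[2]),np.sin(PM[2]);c20,s20=np.cos(np.radians(20)),np.sin(np.radians(20))
SX=np.array([c20*cy,c20*sy,-s20]);SZ=np.array([s20*cy,s20*sy,c20]);SY=np.array([-sy,cy,0])
R_S=np.c_[SX,SY,SZ]
AL=np.radians(45.9);uT=-5.45;zT=9.0
def goal(lift=0,xo=0,yo=0):
    "tool pose for case mid at slot (xo,yo,41+lift) mm"
    T=fit.slot(PM,0,[xo-(zT-4.25),yo,41+lift-uT])[0]
    z=SX*np.cos(AL)-SZ*np.sin(AL);x=SX*np.sin(AL)+SZ*np.cos(AL)
    return np.c_[x,np.cross(z,x),z],T
def caserep(R,p):
    "case mid in slot coordinates (mm) and foot/axis error, from tool pose"
    x,y,z=R.T
    dn=np.array([np.sin(AL)*z-np.cos(AL)*x]).ravel() # u
    nz=-(np.cos(AL)*z+np.sin(AL)*x)  # label normal
    mid=p-uT/1000*dn-(zT-4.25)/1000*nz
    O=fit.slot(PM,0,[0,0,0])[0]
    print("case mid in slot mm",((mid-O)@R_S*1000).round(1),"long axis(slot)",(-dn@R_S).round(3),"normal",(nz@R_S).round(3))
E
python3 - <<'E'
from goal import *
X=state()
R,T=goal(45);print(R.round(2),T)
X=plan(*X,X[1],X[2]+[0,0,.14],1)
A=X
print("--direct");X=plan(*X,R,T+[0,0,.05],1)
X=plan(*X,*goal(45),1);X=plan(*X,*goal(0),1);caserep(X[1],X[2])
print([M[:3,3].round(3).tolist() for M in fk(X[0],prm,True)])
E
```

```text
t 10.60 q [-1.499  0.89   0.905  2.234  0.231  0.509 -0.468] p [0.4758 0.0537 0.009 ] f [-1.1  1.3  5.6] open 0.0297
[[ 0.87 -0.32  0.39]
 [-0.29 -0.95 -0.13]
 [ 0.41  0.   -0.91]] [ 0.56426182 -0.26746292  0.10555949]
[[[0.0, 0.0, 0.0], [-0.02, -0.0, -0.019], 1], [[0.0, 0.0, 0.0], [-0.02, -0.0, -0.02], 1], [[0.0, 0.0, 0.0], [-0.02, -0.0, -0.019], 1], [[0.0, 0.0, 0.0], [-0.02, -0.0, -0.02], 1], [[0.0, 0.0, 0.0], [-0.021, -0.0, -0.019], 1]]
  n 5 margin 0.25 err 0.0000 q [-1.7   0.6   1.18  2.24  0.37  0.76 -0.36] p [0.4762 0.0532 0.1491]
--direct
[[[1.1, 1.3, 5.5], [-0.009, -0.003, 0.009], 1], [[1.1, 1.3, 5.5], [-0.01, -0.002, 0.009], 1], [[1.1, 1.3, 5.5], [-0.01, -0.0, 0.009], 1], [[1.1, 1.3, 5.5], [-0.01, 0.0, 0.008], 1], [[1.1, 1.3, 5.5], [-0.01, 0.002, 0.009], 1]]
[[[1.1, 1.3, 5.5], [-0.011, 0.002, 0.008], 1], [[1.1, 1.3, 5.5], [-0.01, 0.004, 0.008], 1], [[1.1, 1.3, 5.5], [-0.01, 0.005, 0.007], 1], [[1.1, 1.3, 5.5], [-0.009, 0.006, 0.007], 1], [[1.1, 1.3, 5.5], [-0.009, 0.007, 0.007], 1]]
[[[1.1, 1.3, 5.5], [-0.008, 0.008, 0.006], 1], [[1.1, 1.3, 5.5], [-0.008, 0.009, 0.006], 1],
[... 853 characters left out ...]
0.004, 0.0, 0.01], 1], [[-0.1, 0.2, 0.1], [-0.004, 0.0, 0.009], 1]]
  n 5 margin 0.38 err 0.0000 q [-0.37  0.43  0.89  2.12 -0.91  0.45 -0.72] p [ 0.5642 -0.2671  0.1051]
[[[0.0, -0.0, 0.0], [-0.006, 0.0, 0.006], 1], [[0.0, -0.0, 0.0], [-0.006, 0.0, 0.007], 1], [[0.0, -0.0, 0.0], [-0.007, 0.0, 0.006], 1], [[0.0, -0.0, 0.0], [-0.006, 0.0, 0.007], 1], [[0.0, -0.0, 0.0], [-0.006, 0.0, 0.006], 1]]
  n 5 margin 0.32 err 0.0000 q [-0.26  0.45  0.74  2.17 -1.05  0.37 -0.57] p [ 0.5498 -0.2625  0.0632]
case mid in slot mm [ 0.1  0.1 41. ] long axis(slot) [-0.004  0.003  1.   ] normal [-1.     0.001 -0.004]
[[0.005, -0.021, 0.301], [0.208, 0.025, 0.747], [0.424, -0.219, 0.358], [0.55, -0.262, 0.063]]
```

arm_command:
  plan:
    - [[0, 0, 0], [-0.005, 0, -0.005], 1]
    - [[0, 0, 0], [-0.015, 0, -0.014], 1]
    - [[0, 0, 0], [-0.025, 0, -0.024], 1]
    - [[0, 0, 0], [-0.028, 0, -0.027], 1]
    - [[0, 0, 0], [-0.028, 0, -0.027], 1]
  force: 60

```text
time: 11.02
tool_pos: [0.475, 0.0518, 0.1496]
eef_rot: [-3.136, 0.801, 2.06]
force: [-0.2, 1.3, 0.5]
opening: 0.0284
```

Run:
```python
from goal import *
from rig import bot
X=state()
g=bot.get_image("wrist");crop(g["frame"],100,100,312,284,2.5,"pics/w9.png")
X=plan(*X,goal(45)[0],goal(45)[1]+[0,0,.06],1,25)
```

```text
t 11.02 q [-1.701  0.594  1.187  2.239  0.368  0.765 -0.356] p [0.475  0.0518 0.1496] f [-0.2  1.3  0.5] open 0.0284
[[[1.1, 1.3, 5.5], [-0.009, -0.003, 0.009], 1], [[1.1, 1.3, 5.5], [-0.01, -0.001, 0.009], 1], [[1.1, 1.3, 5.5], [-0.011, -0.001, 0.008], 1], [[1.1, 1.3, 5.5], [-0.01, 0.0, 0.008], 1], [[1.1, 1.3, 5.5], [-0.01, 0.002, 0.008], 1]]
[[[1.1, 1.3, 5.5], [-0.011, 0.003, 0.008], 1], [[1.1, 1.3, 5.5], [-0.01, 0.004, 0.007], 1], [[1.1, 1.3, 5.5], [-0.01, 0.005, 0.008], 1], [[1.1, 1.3, 5.5], [-0.01, 0.006, 0.006], 1], [[1.1, 1.3, 5.5], [-0.009, 0.008, 0.007], 1]]
[[[1.1, 1.3, 5.5], [-0.008, 0.008, 0.006], 1], [[1.1, 1.3, 5.5], [-0.008, 0.009, 0.006], 1], [[1.1, 1.3, 5.5], [-0.007, 0.01, 0.005], 1], [[1.1, 1.3, 5.5], [-0.006, 0.01, 0.005], 1], [[1.1, 1.3, 5.5], [-0.005, 0.012, 0.005], 1]]
[[[1.1, 1.3, 5.5], [-0.005, 0.012, 0.004], 1], [[1.1, 1.3, 5.5], [-0.003, 0.012, 0.004], 1], [[1.1, 1.3, 5.5], [-0.002, 0.012, 0.004], 1], [[1.1, 1.3, 5.5], [-0.001, 0.013, 0.003], 1], [[1.1, 1.3, 5.5], [0.001, 0.013, 0.003], 1]]
[[[1.1, 1.3, 5.5], [0.001, 0.013, 0.003], 1], [[1.1, 1.3, 5.5], [0.003, 0.013, 0.003], 1], [[1.1, 1.3, 5.5], [0.003, 0.012, 0.003], 1], [[1.1, 1.3, 5.5], [0.005, 0.012, 0.002], 1], [[1.1, 1.3, 5.5], [0.006, 0.012, 0.003], 1]]
  n 25 margin 0.25 err 0.0000 q [-0.54  0.36  1.09  2.08 -0.72  0.59 -0.87] p [ 0.5642 -0.2677  0.1653]
```

View pics/w9.png

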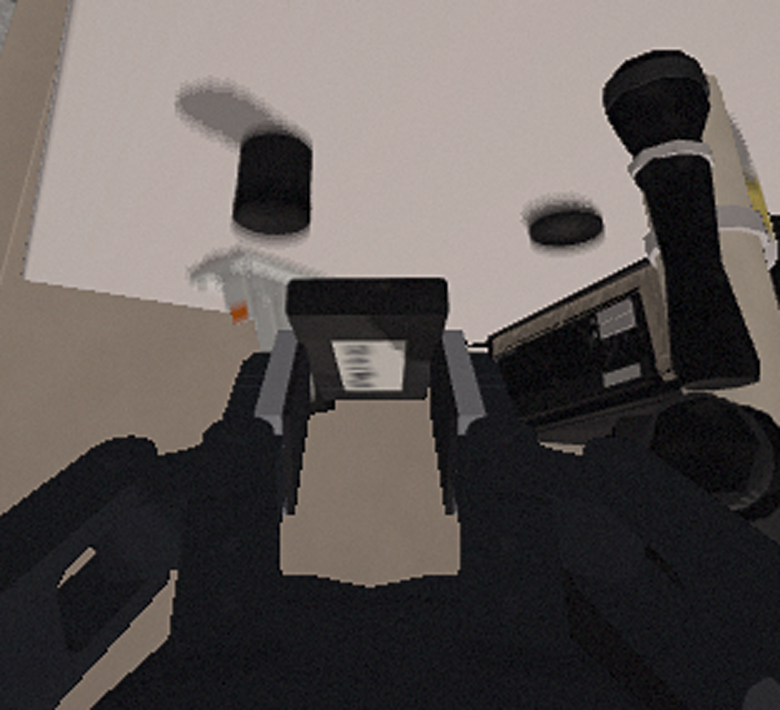

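Case is held square, same image position as at the grasp (top end at ~(365,280), sides 285–447). Carry over, rotating to the standing attitude.

arm_command:
  plan:
    - [[1.1, 1.3, 5.5], [-0.009, -0.003, 0.009], 1]
    - [[1.1, 1.3, 5.5], [-0.01, -0.001, 0.009], 1]
    - [[1.1, 1.3, 5.5], [-0.011, -0.001, 0.008], 1]
    - [[1.1, 1.3, 5.5], [-0.01, 0.0, 0.008], 1]
    - [[1.1, 1.3, 5.5], [-0.01, 0.002, 0.008], 1]

```text
time: 11.48
tool_pos: [0.4929, -0.0112, 0.1515]
eef_rot: [2.84, 0.607, 1.45]
force: [-0.0, 0.5, -1.5]
opening: 0.0287
```

arm_command:
  plan:
    - [[1.1, 1.3, 5.5], [-0.011, 0.003, 0.008], 1]
    - [[1.1, 1.3, 5.5], [-0.01, 0.004, 0.007], 1]
    - [[1.1, 1.3, 5.5], [-0.01, 0.005, 0.008], 1]
    - [[1.1, 1.3, 5.5], [-0.01, 0.006, 0.006], 1]
    - [[1.1, 1.3, 5.5], [-0.009, 0.008, 0.007], 1]

```text
time: 11.9
tool_pos: [0.5111, -0.0762, 0.1547]
eef_rot: [2.727, 0.328, 0.992]
force: [-0.3, 0.4, -1.0]
opening: 0.0284
```

arm_command:
  plan:
    - [[1.1, 1.3, 5.5], [-0.008, 0.008, 0.006], 1]
    - [[1.1, 1.3, 5.5], [-0.008, 0.009, 0.006], 1]
    - [[1.1, 1.3, 5.5], [-0.007, 0.01, 0.005], 1]
    - [[1.1, 1.3, 5.5], [-0.006, 0.01, 0.005], 1]
    - [[1.1, 1.3, 5.5], [-0.005, 0.012, 0.005], 1]

```text
time: 12.32
tool_pos: [0.5292, -0.1394, 0.1574]
eef_rot: [2.751, 0.031, 0.589]
force: [-1.0, 0.8, -1.3]
opening: 0.0287
```

arm_command:
  plan:
    - [[1.1, 1.3, 5.5], [-0.005, 0.012, 0.004], 1]
    - [[1.1, 1.3, 5.5], [-0.003, 0.012, 0.004], 1]
    - [[1.1, 1.3, 5.5], [-0.002, 0.012, 0.004], 1]
    - [[1.1, 1.3, 5.5], [-0.001, 0.013, 0.003], 1]
    - [[1.1, 1.3, 5.5], [0.001, 0.013, 0.003], 1]

```text
time: 12.73
tool_pos: [0.5467, -0.2031, 0.1614]
eef_rot: [2.893, -0.231, 0.168]
force: [0.4, 0.0, -1.1]
opening: 0.0287
```

Run:
```python
from goal import *
from rig import bot
X=state()
X=plan(*X,goal(45)[0],goal(45)[1]+[0,0,.05],1,5)
X=plan(*X,*goal(45),1);caserep(X[1],X[2])
```

```text
t 12.73 q [-0.839  0.374  1.216  2.111 -0.41   0.605 -0.83 ] p [ 0.5467 -0.2031  0.1614] f [ 0.4  0.  -1.1] open 0.0287
[[[1.0, 1.4, 5.6], [0.001, 0.013, 0.005], 1], [[1.0, 1.4, 5.6], [0.002, 0.012, 0.004], 1], [[1.0, 1.4, 5.6], [0.003, 0.012, 0.005], 1], [[1.0, 1.4, 5.6], [0.005, 0.012, 0.004], 1], [[1.0, 1.4, 5.6], [0.005, 0.012, 0.004], 1]]
  n 5 margin 0.38 err 0.0000 q [-0.51  0.37  1.05  2.09 -0.76  0.55 -0.86] p [ 0.5643 -0.2677  0.1555]
[[[-0.0, 0.0, -0.0], [-0.004, -0.0, 0.009], 1], [[-0.0, 0.0, -0.0], [-0.004, -0.0, 0.009], 1], [[-0.0, 0.0, -0.0], [-0.004, -0.0, 0.009], 1], [[-0.0, 0.0, -0.0], [-0.004, -0.0, 0.009], 1], [[-0.0, 0.0, -0.0], [-0.004, -0.0, 0.01], 1]]
  n 5 margin 0.38 err 0.0000 q [-0.37  0.43  0.89  2.12 -0.91  0.47 -0.73] p [ 0.5646 -0.2678  0.1053]
case mid in slot mm [ 0.5 -0.2 85.9] long axis(slot) [ 0.004 -0.003  1.   ] normal [-1.     0.003  0.004]
```

arm_command:
  plan:
    - [[1.0, 1.4, 5.6], [0.001, 0.013, 0.005], 1]
    - [[1.0, 1.4, 5.6], [0.002, 0.012, 0.004], 1]
    - [[1.0, 1.4, 5.6], [0.003, 0.012, 0.005], 1]
    - [[1.0, 1.4, 5.6], [0.005, 0.012, 0.004], 1]
    - [[1.0, 1.4, 5.6], [0.005, 0.012, 0.004], 1]

```text
time: 13.15
tool_pos: [0.5649, -0.2675, 0.1557]
eef_rot: [-3.14, -0.417, -0.327]
force: [-0.3, -0.0, -0.5]
opening: 0.0285
```

arm_command:
  plan:
    - [[0, 0, 0], [-0.004, 0, 0.009], 1]
    - [[0, 0, 0], [-0.004, 0, 0.009], 1]
    - [[0, 0, 0], [-0.004, 0, 0.009], 1]
    - [[0, 0, 0], [0, 0, 0], 1]
    - [[0, 0, 0], [0, 0, 0], 1]

```text
time: 13.57
tool_pos: [0.5643, -0.2668, 0.1257]
eef_rot: [3.14, -0.415, -0.321]
force: [-0.0, 0.4, -0.3]
opening: 0.0287
```

Run:
```python
from goal import *
from rig import bot
X=state();caserep(X[1],X[2])
g=bot.get_image("wrist");pickle.dump((bot.sense(),g),open("w10.pkl","wb"));crop(g["frame"],100,100,312,284,2.5,"pics/w10.png")
t=bot.get_image("top");pickle.dump(t,open("t10.pkl","wb"));crop(t["frame"],260,130,120,120,6,"pics/t10.png")
s=bot.get_image("scene");crop(s["frame"],200,180,160,120,5,"pics/s10.png")
rel(X[1],X[2],*goal(50))
```

```text
t 13.57 q [-0.434  0.406  0.962  2.108 -0.838  0.503 -0.786] p [ 0.5643 -0.2668  0.1257] f [-0.   0.4 -0.3] open 0.0287
case mid in slot mm [ -7.1   0.7 104.8] long axis(slot) [0.006 0.002 1.   ] normal [-1.    -0.     0.006]
rotvec deg (tool0): [0.06 0.33 0.08]  shift in tool0: [-0.0045  0.0006  0.0149]  in tool1: [-0.0046  0.0007  0.0148]
```

View pics/w10.png

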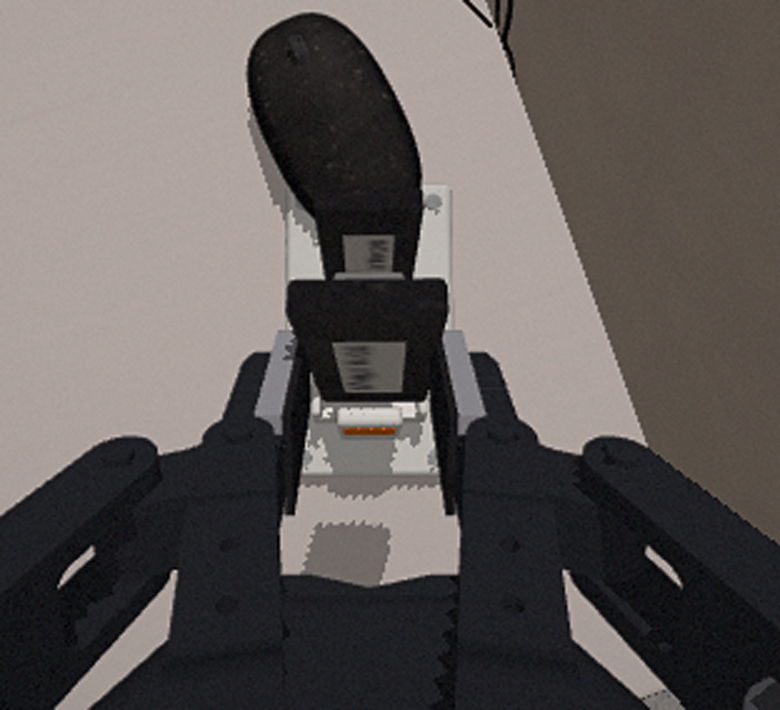

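View pics/t10.png

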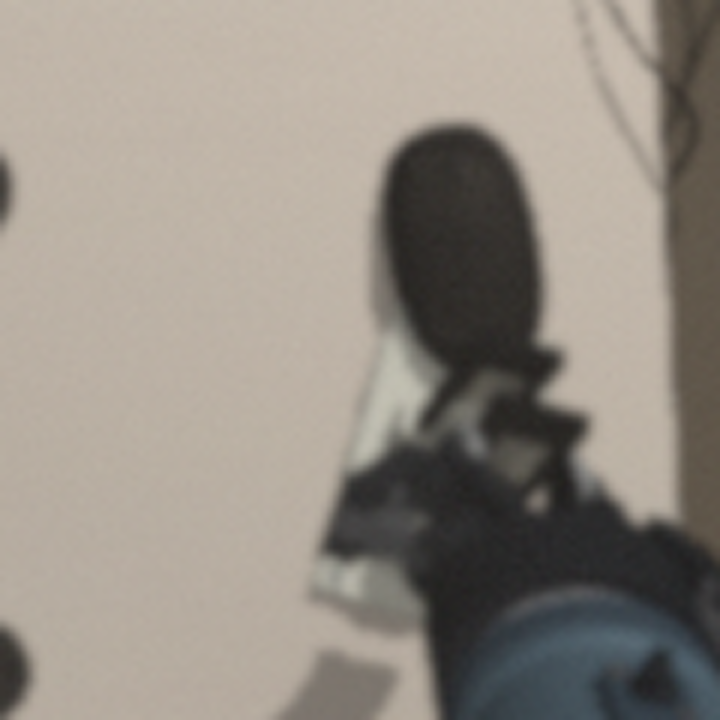

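View pics/s10.png

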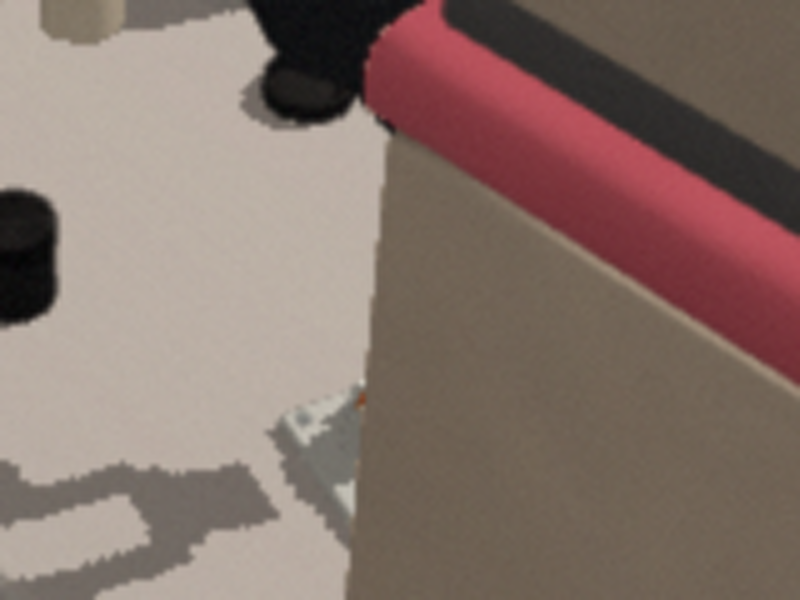

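Run:
```python
from goal import *
s,g=pickle.load(open("w10.pkl","rb"));g=wristcam(g,s)
f=lambda X:((proj(g,X)-[100,100]+.5)*2.5-.5).round(1)
for h in (21.3,24): print("lip",h,f(fit.slot(PM,0,[[-5.9,-12,h],[-5.9,12,h],[-12.9,-12,h],[-12.9,12,h]])).tolist())
print("base front",f(fit.rack(PM,[[-52,-35,8],[-52,35,8]])).tolist())
print("rear case top (z82)",f(fit.slot(PM,2,[[-2.6,-16,82],[-2.6,16,82],[5.9,16,82],[5.9,-16,82]])).tolist())
print("rear base right hole?",f(fit.rack(PM,[[68,-35,8]])).tolist())
im=g["frame"];crop(im,200,180,90,115,7,"pics/w10z.png")
R,p=Rm(s["eef_rot"]),s["tool_pos"]
# case corners predicted
x,y,z=R.T;dn=np.sin(AL)*z-np.cos(AL)*x;nz=-(np.cos(AL)*z+np.sin(AL)*x);mid=p-uT/1000*dn-(zT-4.25)/1000*nz
print("case label-face corners",f(np.array([mid+a*y*.016+b*dn*.041+nz*.00425 for b in(-1,1) for a in(-1,1)])).tolist())
print("case top back",f(np.array([mid+a*y*.016-dn*.041-nz*.00425 for a in(-1,1)])).tolist())
```

```text
lip 21.3 [[401.6, 412.4], [335.0, 412.3], [402.0, 432.4], [334.5, 432.4]]
lip 24 [[401.9, 410.9], [334.6, 410.9], [402.3, 431.2], [334.2, 431.1]]
base front [[455.0, 484.2], [281.2, 484.2]]
rear case top (z82) [[424.3, 218.8], [312.9, 218.7], [314.0, 192.7], [423.3, 192.8]]
rear base right hole? [[451.9, 189.4]]
case label-face corners [[280.4, 313.9], [449.1, 313.9], [312.9, 402.4], [419.9, 402.4]]
case top back [[282.9, 272.4], [446.8, 272.4]]
```

View pics/w10z.png

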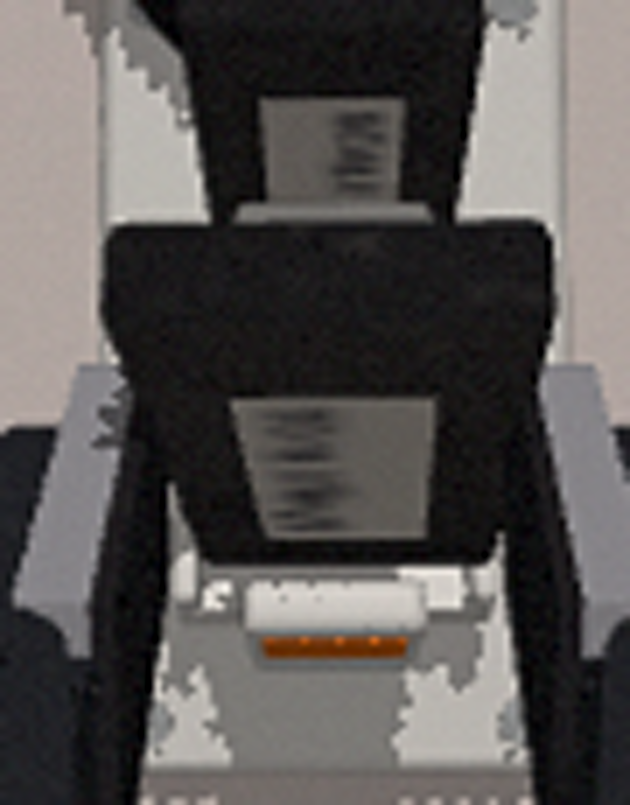

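```bash
python3 - <<'E'
s=open("goal.py").read()
s=s.replace("PM=[557.8,-265.3,-.323,-20.0]","PM=[557.8+.85*.948+.6*.317,-265.3-.85*.317+.6*.948,-.323,-20.0]")
s=s.replace("    return np.c_[x,np.cross(z,x),z],T","    return Ro.from_rotvec(np.radians(tw)*SX).as_matrix()@np.c_[x,np.cross(z,x),z],T")
s=s.replace("def goal(lift=0,xo=0,yo=0)","def goal(lift=0,xo=0,yo=0,tw=1.2)")
open("goal.py","w").write(s)
E
python3 - <<'E'
from goal import *
X=state();caserep(X[1],X[2])
rel(X[1],X[2],*goal(52));X=plan(*X,*goal(52),1,4,False)
E
```

```text
t 13.72 q [-0.436  0.405  0.963  2.106 -0.838  0.502 -0.786] p [ 0.566  -0.2671  0.1273] f [ 0.1 -0.3 -0.2] open 0.0289
case mid in slot mm [ -6.8   0.3 106.6] long axis(slot) [0.002 0.002 1.   ] normal [-1.    -0.001  0.002]
rotvec deg (tool0): [0.92 0.14 0.96]  shift in tool0: [-0.0046  0.0003  0.0145]  in tool1: [-0.0046  0.0006  0.0145]
[[[0.2, 0.0, 0.2], [-0.001, 0.0, 0.004], 1], [[0.2, 0.0, 0.2], [-0.001, 0.0, 0.003], 1], [[0.2, 0.0, 0.2], [-0.001, 0.0, 0.004], 1], [[0.2, 0.0, 0.2], [-0.002, 0.0, 0.004], 1]]
  n 4 margin 0.39 err 0.0000 q [-0.37  0.42  0.9   2.11 -0.9   0.49 -0.73] p [ 0.5675 -0.2675  0.1115]
```

arm_command:
  plan:
    - [[0.3, 0, 0.3], [-0.002, 0, 0.005], 1]
    - [[0.3, 0, 0.3], [-0.002, 0, 0.005], 1]
    - [[0.3, 0.1, 0.3], [-0.001, 0, 0.005], 1]
    - [[0, 0, 0], [0, 0, 0], 1]
    - [[0, 0, 0], [0, 0, 0], 1]

```text
time: 14.13
tool_pos: [0.5668, -0.2674, 0.1103]
eef_rot: [-3.121, -0.418, -0.338]
force: [-0.4, 0.3, 0.3]
opening: 0.0282
```

arm_command:
  plan:
    - [[0, 0, 0], [0, 0, 0], 1]
    - [[0, 0, 0], [0, 0, 0], 1]
    - [[0, 0, 0], [0, 0, 0], 1]
    - [[0, 0, 0], [0, 0, 0], 1]
    - [[0, 0, 0], [0, 0, 0], 1]

```text
time: 14.55
tool_pos: [0.5674, -0.2672, 0.1111]
eef_rot: [-3.121, -0.419, -0.338]
force: [-0.0, -0.3, 0.2]
opening: 0.0285
```

```bash
cat > look.py <<'E'
from goal import *
from rig import bot
import sys
def look(n):
    s=bot.sense();g=bot.get_image("wrist");pickle.dump((s,g),open(n+".pkl","wb"));crop(g["frame"],200,180,90,115,7,"pics/%s.png"%n)
    R,p=Rm(s["eef_rot"]),s["tool_pos"];print("t %.2f"%s["time"],p.round(4),s["force"].round(1),s["dq"].round(3));caserep(R,p)
    g=wristcam(g,s);f=lambda X:((proj(g,X)-[200,180]+.5)*7-.5).round(0).tolist()
    print("lip",f(fit.slot(PM,0,[[-5.9,-12,22],[-5.9,12,22],[-12.9,-12,22],[-12.9,12,22]])))
    print("base front",f(fit.rack(PM,[[-52,-35,8],[-52,35,8]])))
    x,y,z=R.T;dn=np.sin(AL)*z-np.cos(AL)*x;nz=-(np.cos(AL)*z+np.sin(AL)*x);mid=p-uT/1000*dn-(zT-4.25)/1000*nz
    print("case front top/foot",f(np.array([mid+a*y*.016+b*dn*.041+nz*.00425 for b in(-1,1) for a in(-1,1)])))
    rel(R,p,*goal(52))
look(sys.argv[1])
E
python3 look.py w11
```

```text
t 14.55 [ 0.5674 -0.2672  0.1111] [-0.  -0.3  0.2] [ 0.002  0.002 -0.001  0.001  0.001 -0.001 -0.   ]
case mid in slot mm [ 0.   0.8 91.9] long axis(slot) [ 0.001 -0.02   1.   ] normal [-1.    -0.001  0.001]
lip [[446.0, 630.0], [246.0, 631.0], [447.0, 691.0], [245.0, 691.0]]
base front [[609.0, 841.0], [93.0, 842.0]]
case front top/foot [[86.0, 320.0], [558.0, 320.0], [177.0, 568.0], [477.0, 568.0]]
rotvec deg (tool0): [0.01 0.07 0.07]  shift in tool0: [ 0.0007  0.0006 -0.0008]  in tool1: [ 0.0007  0.0006 -0.0008]
```

View pics/w11.png

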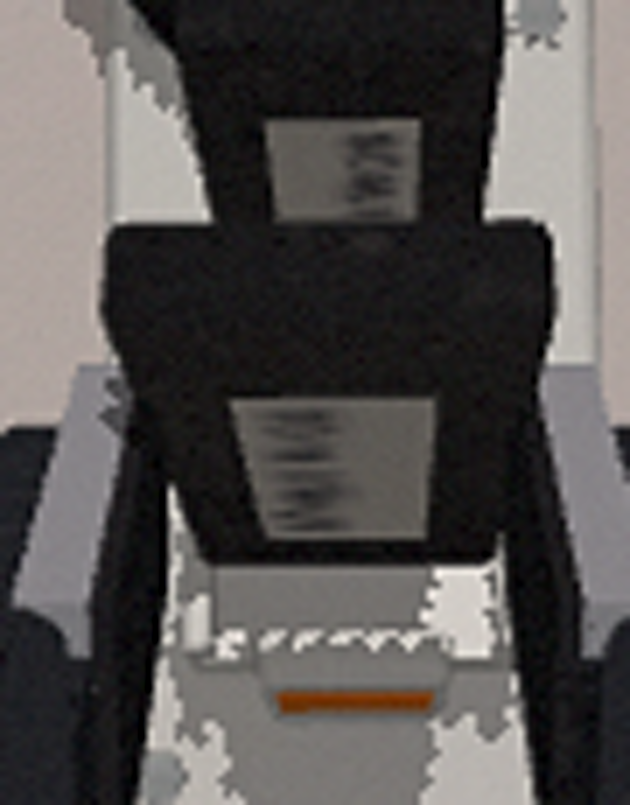

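arm_command:
  plan:
    - [[0, 0, 0], [-0.003, 0.0005, 0.003], 1]
    - [[0, 0, 0], [-0.003, 0, 0.003], 1]
    - [[0, 0, 0], [-0.003, 0, 0.003], 1]
    - [[0, 0, 0], [-0.003, 0, 0.003], 1]
    - [[0, 0, 0], [0, 0, 0], 1]

```text
time: 15.02
tool_pos: [0.5601, -0.2648, 0.0936]
eef_rot: [-3.12, -0.416, -0.338]
force: [-0.5, 0.1, -0.0]
opening: 0.0283
```

arm_command:
  plan:
    - [[0, 0, 0], [-0.002, 0, 0.002], 1]
    - [[0, 0, 0], [-0.002, 0, 0.002], 1]
    - [[0, 0, 0], [-0.002, 0, 0.002], 1]
    - [[0, 0, 0], [0, 0, 0], 1]
    - [[0, 0, 0], [0, 0, 0], 1]

```text
time: 15.43
tool_pos: [0.5584, -0.2643, 0.087]
eef_rot: [-3.121, -0.419, -0.338]
force: [-0.2, 0.7, -0.2]
opening: 0.0283
```

```bash
python3 look.py w12
```

```text
t 15.43 [ 0.5584 -0.2643  0.087 ] [-0.2  0.7 -0.2] [-0.002 -0.005  0.006 -0.007  0.003 -0.001 -0.002]
case mid in slot mm [-0.6  0.6 66. ] long axis(slot) [ 0.002 -0.02   1.   ] normal [-1.    -0.001  0.002]
lip [[452.0, 582.0], [230.0, 583.0], [454.0, 649.0], [228.0, 650.0]]
base front [[631.0, 820.0], [64.0, 821.0]]
case front top/foot [[86.0, 320.0], [558.0, 320.0], [177.0, 568.0], [477.0, 568.0]]
rotvec deg (tool0): [0.02 0.11 0.06]  shift in tool0: [ 0.0192 -0.     -0.019 ]  in tool1: [ 0.0192 -0.0001 -0.019 ]
```

View pics/w12.png

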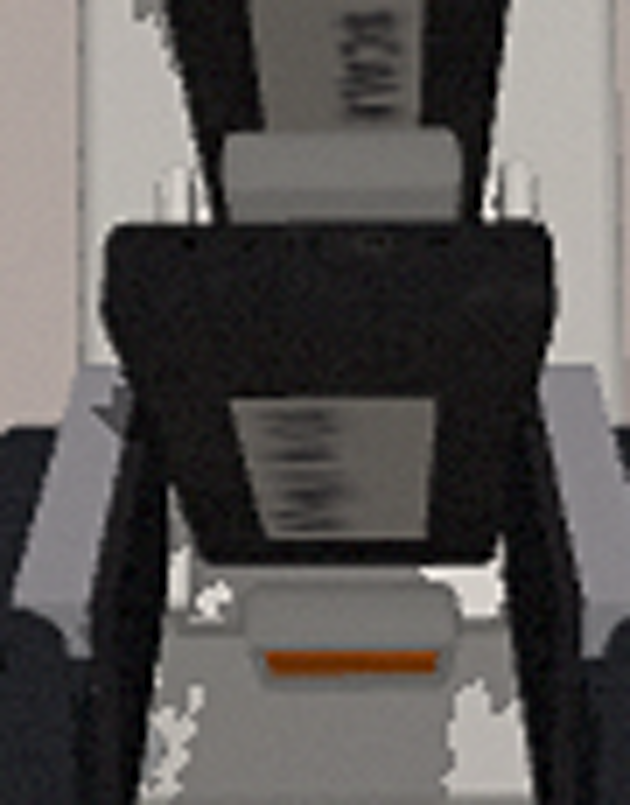

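arm_command:
  plan:
    - [[0, 0, 0], [-0.002, 0, 0.002], 1]
    - [[0, 0, 0], [-0.002, 0, 0.002], 1]
    - [[0, 0, 0], [-0.002, 0, 0.002], 1]
    - [[0, 0, 0], [-0.002, 0, 0.002], 1]
    - [[0, 0, 0], [0, 0, 0], 1]

```text
time: 15.9
tool_pos: [0.5541, -0.2625, 0.0757]
eef_rot: [-3.121, -0.417, -0.338]
force: [-0.2, -0.4, -0.2]
opening: 0.0289
```

arm_command:
  plan:
    - [[0, 0, 0], [-0.001, 0, 0.001], 1]
    - [[0, 0, 0], [-0.001, 0, 0.001], 1]
    - [[0, 0, 0], [-0.001, 0, 0.001], 1]
    - [[0, 0, 0], [-0.001, 0, 0.001], 1]
    - [[0, 0, 0], [0, 0, 0], 1]

```text
time: 16.32
tool_pos: [0.5527, -0.262, 0.071]
eef_rot: [-3.121, -0.418, -0.338]
force: [-0.1, 0.5, -0.4]
opening: 0.0283
```

```bash
python3 look.py w13
```

```text
t 16.32 [ 0.5527 -0.262   0.071 ] [-0.1  0.5 -0.4] [-0.004 -0.003  0.007 -0.002  0.005  0.002 -0.009]
case mid in slot mm [-0.9  1.1 48.9] long axis(slot) [ 0.002 -0.02   1.   ] normal [-1.    -0.001  0.002]
lip [[462.0, 545.0], [222.0, 546.0], [464.0, 617.0], [220.0, 617.0]]
base front [[653.0, 804.0], [46.0, 805.0]]
case front top/foot [[86.0, 320.0], [558.0, 320.0], [177.0, 568.0], [477.0, 568.0]]
rotvec deg (tool0): [0.01 0.12 0.06]  shift in tool0: [ 0.0313  0.0001 -0.0311]  in tool1: [ 0.0314  0.     -0.031 ]
```

View pics/w13.png

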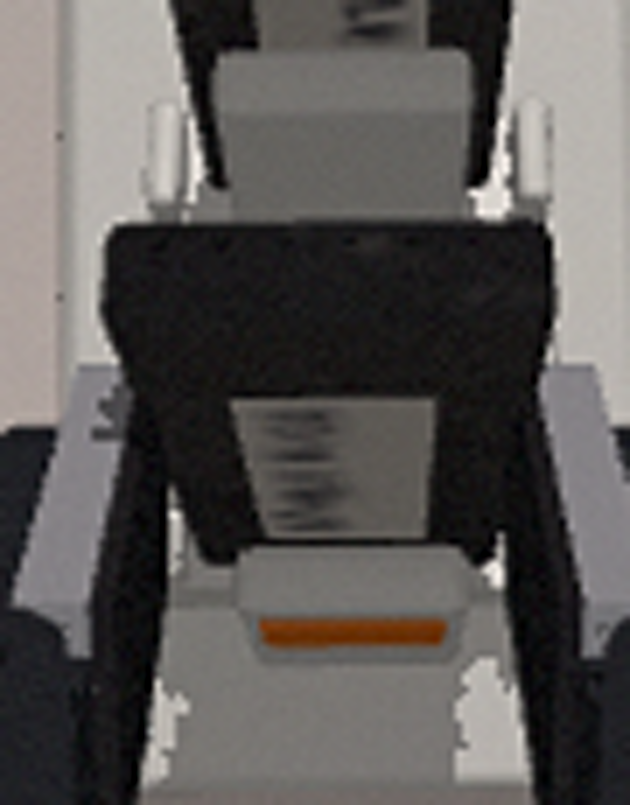

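arm_command:
  plan:
    - [[0, 0, 0], [0.0003, 0.001, 0.0003], 1]
    - [[0, 0, 0], [-0.001, 0, 0.001], 1]
    - [[0, 0, 0], [-0.001, 0, 0.001], 1]
    - [[0, 0, 0], [-0.001, 0, 0.001], 1]
    - [[0, 0, 0], [0, 0, 0], 1]

```text
time: 16.78
tool_pos: [0.5513, -0.2624, 0.0668]
eef_rot: [-3.121, -0.418, -0.338]
force: [-0.1, 0.0, 0.0]
opening: 0.0287
```

arm_command:
  plan:
    - [[0, 0, 0], [-0.0005, 0, 0.0005], 1]
    - [[0, 0, 0], [-0.0005, 0, 0.0005], 1]
    - [[0, 0, 0], [-0.0005, 0, 0.0005], 1]
    - [[0, 0, 0], [0, 0, 0], 1]
    - [[0, 0, 0], [0, 0, 0], 1]

```text
time: 17.2
tool_pos: [0.5511, -0.2624, 0.0653]
eef_rot: [-3.121, -0.419, -0.338]
force: [-0.5, 0.3, -0.3]
opening: 0.0283
```

```bash
python3 look.py w14
```

```text
t 17.20 [ 0.5511 -0.2624  0.0653] [-0.5  0.3 -0.3] [-0.001 -0.     0.001  0.001  0.002  0.001 -0.   ]
case mid in slot mm [-0.3  0.2 43.1] long axis(slot) [ 0.001 -0.02   1.   ] normal [-1.    -0.001  0.001]
lip [[456.0, 539.0], [208.0, 540.0], [458.0, 613.0], [206.0, 613.0]]
base front [[652.0, 806.0], [29.0, 807.0]]
case front top/foot [[86.0, 320.0], [558.0, 320.0], [177.0, 568.0], [477.0, 568.0]]
rotvec deg (tool0): [0.01 0.07 0.07]  shift in tool0: [ 0.0349 -0.0009 -0.0357]  in tool1: [ 0.035  -0.001  -0.0356]
```

View pics/w14.png

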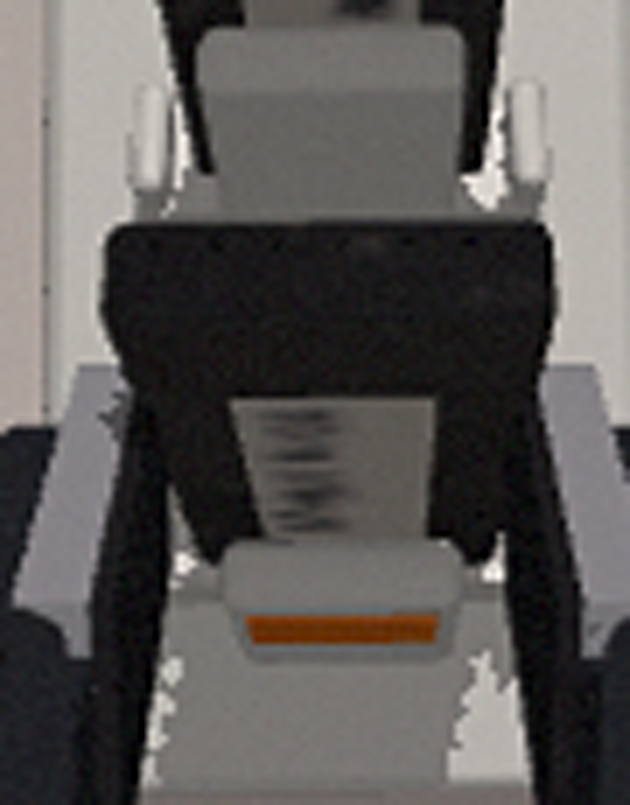

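arm_command:
  plan:
    - [[0, 0, 0], [-0.0005, 0, 0.0005], 1]
    - [[0, 0, 0], [-0.0005, 0, 0.0005], 1]
    - [[0, 0, 0], [-0.0003, 0, 0.0003], 1]
    - [[0, 0, 0], [0, 0, 0], 1]
    - [[0, 0, 0], [0, 0, 0], 1]

```text
time: 17.67
tool_pos: [0.552, -0.2628, 0.0649]
eef_rot: [-3.121, -0.422, -0.338]
force: [0.7, 0.3, 4.7]
opening: 0.0287
```

arm_command:
  plan:
    - [[0, 0, 0], [-0.0003, 0, 0.0003], 1]
    - [[0, 0, 0], [-0.0003, 0, 0.0003], 1]
    - [[0, 0, 0], [0, 0, 0], 1]
    - [[0, 0, 0], [0, 0, 0], 1]
    - [[0, 0, 0], [0, 0, 0], 1]

```text
time: 18.08
tool_pos: [0.5524, -0.2629, 0.0647]
eef_rot: [-3.121, -0.424, -0.338]
force: [1.0, 0.8, 6.3]
opening: 0.0287
```

arm_command:
  plan:
    - [[0, 0, 0], [0, 0, 0], 0.3]
    - [[0, 0, 0], [0, 0, 0], 0.25]
    - [[0, 0, 0], [0, 0, 0], 0.15]
    - [[0, 0, 0], [0, 0, 0], 0]
    - [[0, 0, 0], [0, 0, 0], -0.2]
  force: 20

```text
time: 18.5
tool_pos: [0.5485, -0.2614, 0.0615]
eef_rot: [-3.121, -0.416, -0.338]
force: [0.7, 0.5, 0.3]
opening: 0.0507
```

```bash
python3 look.py w15; python3 -c "
from goal import *
X=state()"
```

```text
t 18.50 [ 0.5485 -0.2614  0.0615] [0.7 0.5 0.3] [-0.    -0.    -0.    -0.003 -0.001 -0.003  0.001]
case mid in slot mm [-1.6  0.3 38.5] long axis(slot) [ 0.004 -0.02   1.   ] normal [-1.    -0.001  0.004]
lip [[458.0, 514.0], [206.0, 515.0], [460.0, 589.0], [204.0, 590.0]]
base front [[657.0, 789.0], [24.0, 789.0]]
case front top/foot [[86.0, 320.0], [558.0, 320.0], [177.0, 568.0], [477.0, 568.0]]
rotvec deg (tool0): [0.01 0.25 0.07]  shift in tool0: [ 0.0388 -0.0009 -0.0382]  in tool1: [ 0.039 -0.001 -0.038]
t 18.55 q [-0.242  0.453  0.742  2.165 -1.07   0.389 -0.56 ] p [ 0.5487 -0.2615  0.0616] f [ 0.4  0.2 -0. ] open 0.0511
```

View pics/w15.png

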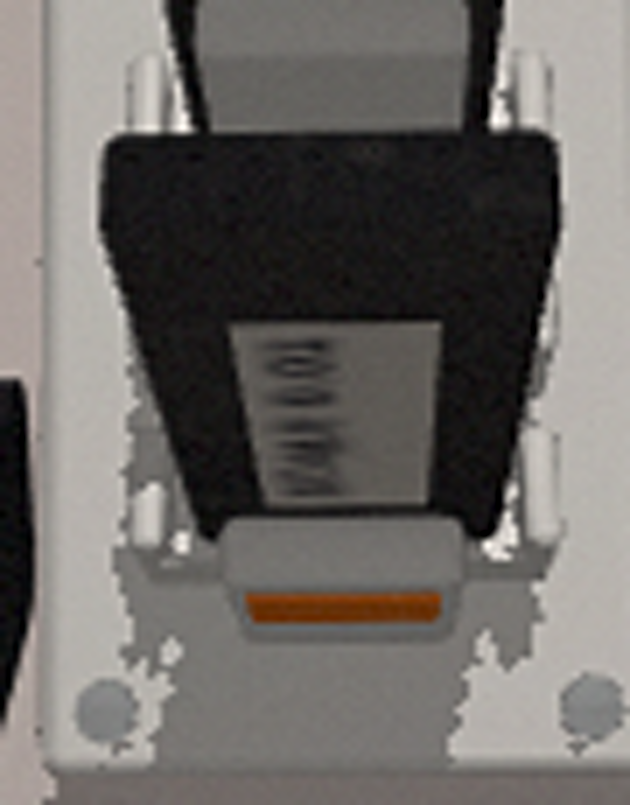

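arm_command:
  plan:
    - [[0, 0, 0], [0, 0, 0], -0.5]
    - [[0, 0, 0], [0, 0, -0.005], -0.8]
    - [[0, 0, 0], [0, 0, -0.015], -1]
    - [[0, 0, 0], [0, 0, -0.03], -1]
    - [[0, 0, 0], [0, 0, -0.03], -1]

```text
time: 18.97
tool_pos: [0.5173, -0.2526, 0.1354]
eef_rot: [-3.122, -0.416, -0.338]
force: [0.0, 0.3, 2.6]
opening: 0.0854
```

arm_command:
  plan:
    - [[0, 0, 0], [0, 0, -0.03], -1]
    - [[0, 0, 0], [0, 0, -0.02], -1]
    - [[0, 0, 0], [0, 0, 0], -1]
    - [[0, 0, 0], [0, 0, 0], -1]
    - [[0, 0, 0], [0, 0, 0], -1]

```text
time: 19.38
tool_pos: [0.5008, -0.2459, 0.1787]
eef_rot: [-3.12, -0.419, -0.336]
force: [-0.3, 0.9, 0.4]
opening: 0.0853
```

Run:
```python
from goal import *
from rig import bot
s=bot.sense();g=bot.get_image("wrist");pickle.dump((s,g),open("w16.pkl","wb"))
G=wristcam(g,s);print(s["time"],s["tool_pos"])
im=cv2.resize(g["frame"][130:300,170:320],None,fx=5,fy=5,interpolation=cv2.INTER_CUBIC)
crop(g["frame"],170,130,150,120,5,"pics/w16.png")
def dr(q,col):
    cv2.polylines(im,[np.int32((proj(G,q)-[170,130]+.5)*5)],True,col,1)
for xo,mid,col in((1.65,41,(0,255,0)),(1.65,43,(0,0,255))):
    for z in(-41,41): dr(fit.slot(PM,0,[[xo-4.25,-16,mid+z],[xo-4.25,16,mid+z],[xo+4.25,16,mid+z],[xo+4.25,-16,mid+z]]),col)
dr(fit.slot(PM,2,[[1.65-4.25,-16,82],[1.65-4.25,16,82],[5.9,16,82],[5.9,-16,82]]),(0,255,255))
dr(fit.slot(PM,0,[[-5.9,-12,24],[-5.9,12,24],[-12.9,12,24],[-12.9,-12,24]]),(255,0,255))
cv2.imwrite("pics/w16o.png",im[:600])
```

```text
19.3833 [ 0.50077349 -0.24594609  0.17869143]
```

View pics/w16.png

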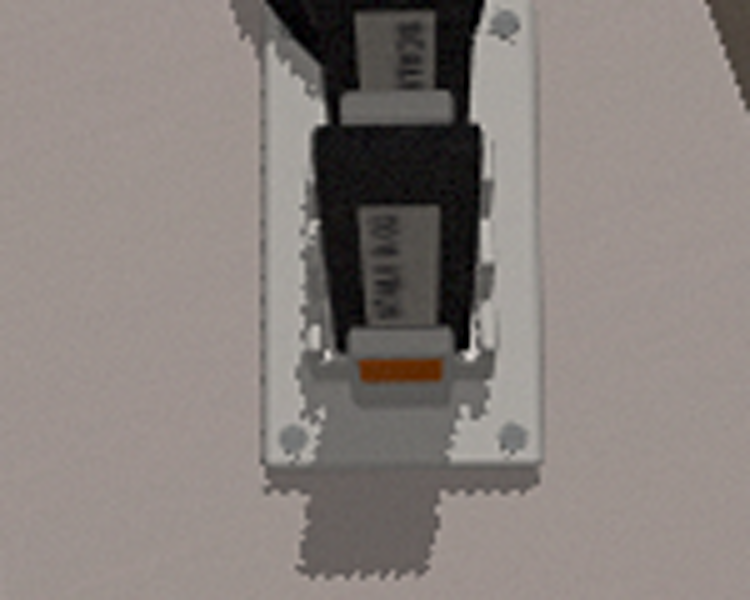

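View pics/w16o.png

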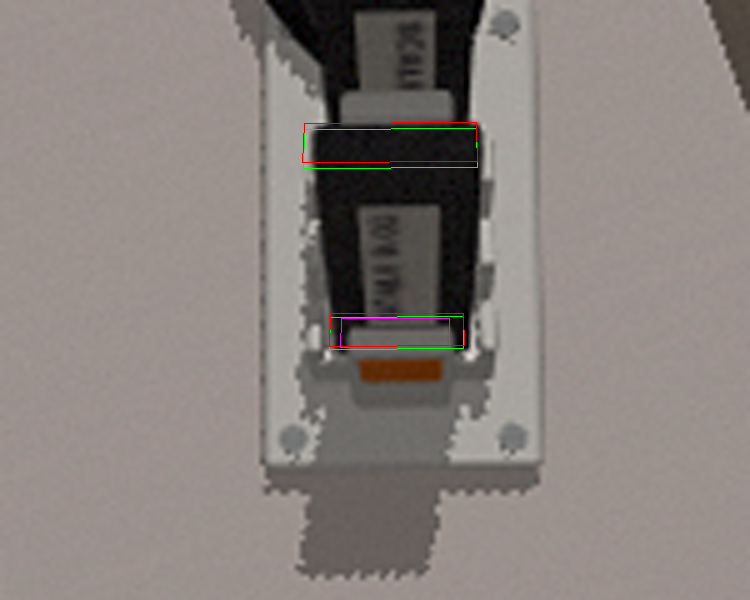

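Run:
```python
from goal import *
X=state()
top=fit.slot(PM,0,[-1.,0,82])[0];print("top",top,fit.slot(PM,0,[-2.6,0,82])[0])
x=np.array([cy,sy,0]);z=np.array([0,0,-1.]);R=np.c_[x,np.cross(z,x),z]
X=plan(*X,R,top+[0,0,.07],1)
X=plan(*X,R,[top[0],top[1],.105],1)
```

```text
t 19.43 q [-0.854  0.142  1.365  2.222 -0.452  0.516 -1.069] p [ 0.5003 -0.2466  0.1784] f [-0.4 -0.6  0.4] open 0.0853
top [ 0.56553449 -0.26725617  0.09539682] [ 0.56410873 -0.26677894  0.09594405]
[[[-0.2, -4.8, -0.1], [0.011, -0.0, 0.008], 1], [[-0.2, -4.8, -0.1], [0.013, -0.001, 0.007], 1], [[-0.2, -4.8, -0.1], [0.012, 0.0, 0.006], 1], [[-0.2, -4.8, -0.1], [0.013, -0.0, 0.005], 1], [[-0.2, -4.8, -0.1], [0.014, -0.0, 0.003], 1]]
  n 5 margin 0.36 err 0.0000 q [-0.38  0.61  1.03  1.75 -0.58  1.11 -1.06] p [ 0.5659 -0.2677  0.1658]
[[[0.0, 0.0, -0.0], [-0.0, -0.0, 0.012], 1], [[0.0, 0.0, -0.0], [-0.0, -0.0, 0.012], 1], [[0.0, 0.0, -0.0], [-0.0, -0.0, 0.012], 1], [[0.0, 0.0, -0.0], [-0.0, -0.0, 0.013], 1], [[0.0, 0.0, -0.0], [-0.0, -0.0, 0.012], 1]]
  n 5 margin 0.56 err 0.0000 q [-0.33  0.68  0.96  1.79 -0.65  1.02 -1.01] p [ 0.5658 -0.2677  0.1048]
```

arm_command:
  plan:
    - [[-0.2, -4.8, -0.1], [0.011, 0, 0.008], 1]
    - [[-0.2, -4.8, -0.1], [0.013, 0, 0.007], 1]
    - [[-0.2, -4.8, -0.1], [0.012, 0, 0.006], 1]
    - [[-0.2, -4.8, -0.1], [0.013, 0, 0.005], 1]
    - [[-0.2, -4.8, -0.1], [0.014, 0, 0.003], 1]
  force: 20

```text
time: 19.85
tool_pos: [0.5636, -0.2701, 0.1644]
eef_rot: [-3.141, -0.002, -0.327]
force: [0.4, 0.6, 1.5]
opening: 0.0255
```

arm_command:
  plan:
    - [[0, 0, 0], [0, 0, 0.012], 1]
    - [[0, 0, 0], [0, 0, 0.012], 1]
    - [[0, 0, 0], [0, 0, 0.012], 1]
    - [[0, 0, 0], [0, 0, 0.01], 1]
    - [[0, 0, 0], [0, 0, 0.005], 1]

```text
time: 20.27
tool_pos: [0.562, -0.2689, 0.1148]
eef_rot: [-3.141, -0.008, -0.327]
force: [0.6, -0.6, 0.3]
opening: 0.0002
```

arm_command:
  plan:
    - [[0, 0, 0], [0, 0, 0], 1]
    - [[0, 0, 0], [0, 0, 0], 1]
    - [[0, 0, 0], [0, 0, 0], 1]
    - [[0, 0, 0], [0, 0, 0], 1]
    - [[0, 0, 0], [0, 0, 0], 1]

```text
time: 20.68
tool_pos: [0.5658, -0.2694, 0.1188]
eef_rot: [3.14, -0.014, -0.324]
force: [0.0, 0.2, -0.4]
opening: 0.0001
```

Run:
```python
from goal import *
from rig import bot
X=state()
g=bot.get_image("wrist");crop(g["frame"],150,80,200,304,2.6,"pics/w17.png")
print(X[1].round(3))
```

```text
t 20.68 q [-0.345  0.657  0.976  1.793 -0.635  1.025 -1.019] p [ 0.5658 -0.2694  0.1188] f [ 0.   0.2 -0.4] open 0.0001
[[ 0.948 -0.318  0.013]
 [-0.318 -0.948 -0.006]
 [ 0.014  0.001 -1.   ]]
```

View pics/w17.png

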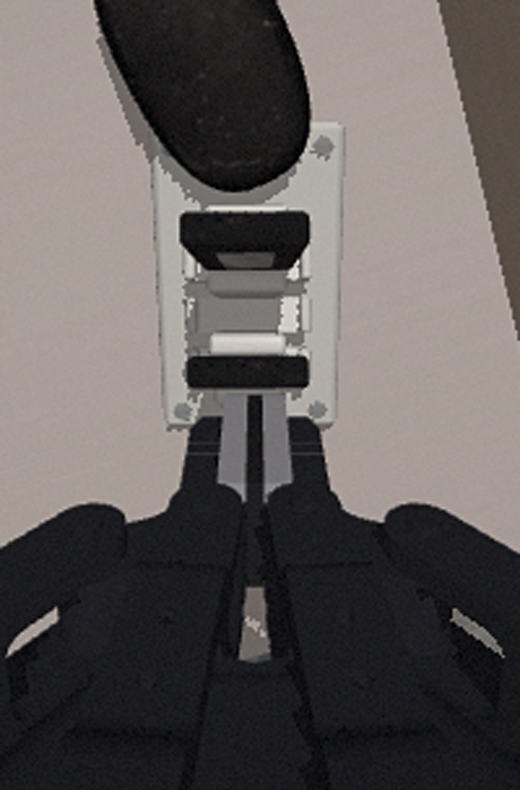

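arm_command:
  plan:
    - [[0, 0, 0], [0, 0, 0.005], 1]
    - [[0, 0, 0], [0, 0, 0.005], 1]
    - [[0, 0, 0], [0, 0, 0.005], 1]
    - [[0, 0, 0], [0, 0, 0.003], 1]
    - [[0, 0, 0], [0, 0, 0], 1]

```text
time: 21.15
tool_pos: [0.5646, -0.269, 0.0984]
eef_rot: [3.14, -0.01, -0.324]
force: [-0.2, -0.2, -0.4]
opening: 0.0004
```

arm_command:
  plan:
    - [[0, 0, 0], [0, 0, 0.001], 1]
    - [[0, 0, 0], [0, 0, 0], 1]
    - [[0, 0, 0], [0, 0, 0.001], 1]
    - [[0, 0, 0], [0, 0, 0], 1]
    - [[0, 0, 0], [0, 0, 0], 1]

```text
time: 21.57
tool_pos: [0.5655, -0.2696, 0.0979]
eef_rot: [3.14, -0.013, -0.324]
force: [-0.3, 0.5, -0.3]
opening: 0.0001
```

arm_command:
  plan:
    - [[0, 0, 0], [0, 0, 0.001], 1]
    - [[0, 0, 0], [0, 0, 0], 1]
    - [[0, 0, 0], [0, 0, 0], 1]
    - [[0, 0, 0], [0, 0, 0], 1]
    - [[0, 0, 0], [0, 0, 0], 1]

```text
time: 21.98
tool_pos: [0.5654, -0.2696, 0.0969]
eef_rot: [3.14, -0.013, -0.324]
force: [0.8, 0.6, -0.0]
opening: 0.0
```

arm_command:
  plan:
    - [[0, 0, 0], [0, 0, 0.001], 1]
    - [[0, 0, 0], [0, 0, 0], 1]
    - [[0, 0, 0], [0, 0, 0], 1]
    - [[0, 0, 0], [0, 0, 0], 1]
    - [[0, 0, 0], [0, 0, 0], 1]

```text
time: 22.4
tool_pos: [0.5655, -0.2696, 0.0959]
eef_rot: [3.14, -0.013, -0.324]
force: [1.2, -0.7, -0.2]
opening: 0.0001
```

arm_command:
  plan:
    - [[0, 0, 0], [0, 0, 0.0007], 1]
    - [[0, 0, 0], [0, 0, 0], 1]
    - [[0, 0, 0], [0, 0, 0], 1]
    - [[0, 0, 0], [0, 0, 0], 1]
    - [[0, 0, 0], [0, 0, 0], 1]

```text
time: 22.82
tool_pos: [0.5657, -0.2697, 0.0955]
eef_rot: [3.14, -0.013, -0.324]
force: [-0.0, 0.1, 5.0]
opening: -0.0003
```

arm_command:
  plan:
    - [[0, 0, 0], [0, 0, 0.0007], 1]
    - [[0, 0, 0], [0, 0, 0], 1]
    - [[0, 0, 0], [0, 0, 0], 1]
    - [[0, 0, 0], [0, 0, 0], 1]
    - [[0, 0, 0], [0, 0, 0], 1]

```text
time: 23.23
tool_pos: [0.5658, -0.2699, 0.0954]
eef_rot: [3.14, -0.013, -0.324]
force: [-1.8, 0.9, 6.4]
opening: -0.0
```

arm_command:
  plan:
    - [[0, 0, 0], [0, 0, -0.005], 1]
    - [[0, 0, 0], [0, 0, -0.01], 1]
    - [[0, 0, 0], [0, 0, -0.02], 1]
    - [[0, 0, 0], [0, 0, -0.03], 1]
    - [[0, 0, 0], [0, 0, -0.03], 1]

```text
time: 23.65
tool_pos: [0.5632, -0.2685, 0.1894]
eef_rot: [3.14, -0.009, -0.324]
force: [-0.1, -0.1, 0.1]
opening: 0.0001
```

arm_command:
  plan:
    - [[0, 0, 0], [-0.02, 0, 0], 1]
    - [[0, 0, 0], [-0.02, 0, 0], 1]
    - [[0, 0, 0], [-0.02, 0, 0], 1]
    - [[0, 0, 0], [0, 0, 0], 1]
    - [[0, 0, 0], [0, 0, 0], 1]

```text
time: 24.07
tool_pos: [0.5064, -0.2495, 0.1886]
eef_rot: [3.142, -0.012, -0.325]
force: [0.7, 0.1, -0.5]
opening: -0.0001
```

Run:
```python
from goal import *
from rig import bot
X=state()
g=bot.get_image("wrist");crop(g["frame"],150,0,200,250,3.2,"pics/w18.png")
t=bot.get_image("top");crop(t["frame"],160,110,200,150,4,"pics/t18.png")
```

```text
t 24.07 q [-0.518  0.466  1.134  1.895 -0.484  1.077 -1.086] p [ 0.5064 -0.2495  0.1886] f [ 0.7  0.1 -0.5] open -0.0001
```

View pics/w18.png

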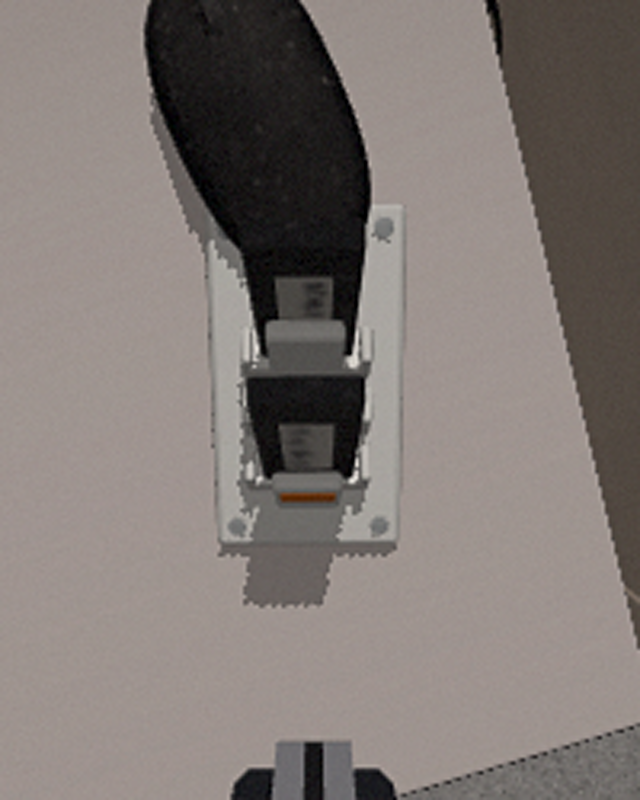

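View pics/t18.png

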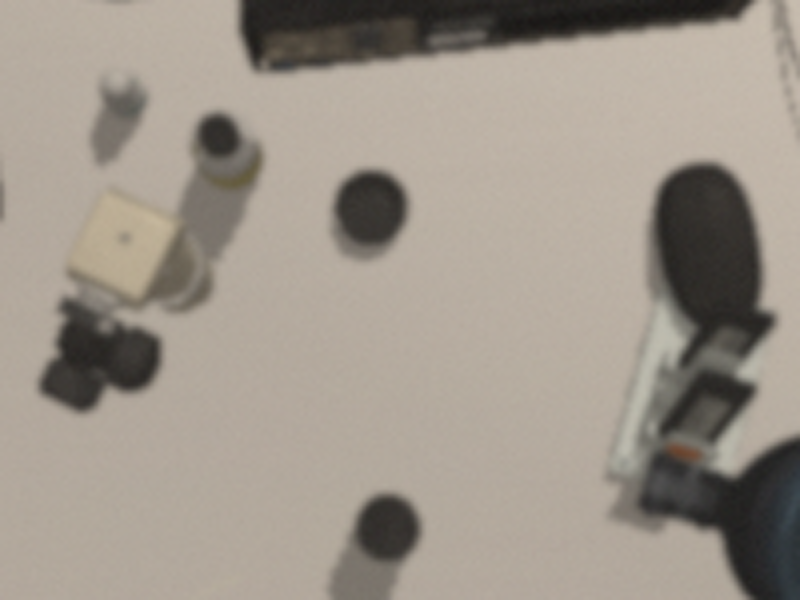

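The case stands centred behind the orange lip (foot 265–357, stops 245–368, lip centre 307), parallel to the rear case. The canister, cap and bottle are at the same pixels as at the start. Handing in.

```bash
python3 -c "
from rig import bot
print(bot.finish_job())"
```

```text
the job is handed in; nothing more can be done
None
```

The black case now stands on a short end in the front slot, label to the front. It leans back parallel to the rear case, and I handed the job in at about 24 s.

**How it was done:**
- I gripped the case by its long sides with the tool tilted 46°, then carried it over the rack.
- I corrected about 1.2° of twist that I could see in the image, then lowered the case slowly down the slot and let go. The highest contact force I read was about 6 N.
- An early sideways move ran the arm close to its joint limits. I worked out its kinematics and took another route; nothing was touched.

**Last checks:**
- **Fully home:** a light press of about 6 N with the shut fingers met the top end at 95.5 mm, where 95.4–95.9 mm was expected. Seen from above, its height matched the rear case to about 1 mm.
- **Centred:** the foot sits midway between the end stops to about 1 mm in the last wrist image.
- **Bystanders:** the canister, cap and bottle are at the same pixels in the top view as at the start.
- **Hands off:** the gripper is clear of everything, with force readings around zero.

**Disagreement:** just after letting go, a projected model overlay suggested the case might be 1–3 mm high. The overlay itself was a pixel or two off. The press from above contradicted it, and I trusted the press.

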